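Charge the ball mill

TASK

The small ball mill on the bench has been left running: first turn its speed knob anticlockwise all the way to the off stop. Then take the steel cup by its handle and tip all four grinding balls into the mill's bowl, which lies sunk inside the raised splash collar, with the cup's lip inside the collar's mouth and just over its rim, not poured from high up, and without knocking the cup against the mill. Set the empty cup back down upright on the bench, and leave everything else where it is.

Things in the scene. Friction and masses are not known exactly. Their poses are not given: they have to be found in the camera images.
- mill: The ball mill: a grey casing 255 x 170 mm, fixed to the bench; origin at the centre of its underside, at bench height; x points from its control panel to its back, z up. The casing top is 85 mm above the bench. The control panel is its front face (x from -145 to -70 mm), rising backwards at 25 degrees to the bench. A short cord runs from its back to a white power strip behind it.
- bowl (a point): Centre of the inner floor of the round steel grinding bowl, 20 mm behind the mill's origin and 50 mm above the bench. The bowl's inner radius is 32 mm at the floor, 50 mm at its rim, and its rim is 87 mm above the bench.
- collar_top (a point): Centre of the mouth of the splash collar: an upright aluminium ring round the bowl, 59 mm inner and 66 mm outer radius, standing on the casing, its rim 125 mm above the bench. This point lies on the bowl's axis at the height of that rim.
- speed_knob (a joint): Angle of the speed knob, 0 = off, at its anticlockwise stop; grows as it is turned clockwise (seen looking at the panel), up to 4.5 rad. It turns with a light friction (0.04 N m) and stays where it is left. At the start it stands at 0.6 to 1.3 rad.
- speed_knob_grip (a point): Grip point on the knob's axis, 37 mm out from the panel. The frame turns with the knob: z is the axis, out of the panel (leaning 25 degrees from vertical to the mill's front), x along the grip bar. The bar is 42 mm long, 14 mm thick (along y), 32 mm tall, its top 7 mm beyond this point; its white mark is at the -x end and points straight down the panel when off. Below it a 44 mm disc on a 68 mm base.
- cup: Flared steel cup, 50 mm high, outer radius 27 mm at the foot, 53 mm at the rim, wall 3 mm, flat floor 4 mm thick. Balls start to roll out when it is tilted more than about 62 degrees; all run out by 85 to 90. Origin at the centre of its underside; z is the cup's axis towards the mouth, x points from the handle to the lip. About 200 g without the balls.
- cup_lip (a point): The point of the cup's rim opposite the handle, 53 mm along x and 50 mm along z from the cup's origin.
- cup_handle (a point): Middle of the cup's straight wooden handle, 105 mm along -x and 52 mm along z from the cup's origin. The handle runs along the cup's x, from 73 to 145 mm from the cup's axis, 14 mm wide (along y) and 17 mm tall, with flat sides.
- ball_1_center (a point): Centre of one of the four steel grinding balls (18 mm diameter, 24 g each), lying in the cup at the start.
- ball_2_center (a point): Centre of one of the four steel grinding balls (18 mm diameter, 24 g each), lying in the cup at the start.
- ball_3_center (a point): Centre of one of the four steel grinding balls (18 mm diameter, 24 g each), lying in the cup at the start.
- ball_4_center (a point): Centre of one of the four steel grinding balls (18 mm diameter, 24 g each), lying in the cup at the start.
- mill_lid: Bystander: the mill's round aluminium lid, 132 mm across, 40 mm high with its black knob, lying on the bench; origin under its centre.
- enamel_jar_a: Bystander: white-lidded jar with a brownish content, 42 mm across, 58 mm high; origin under its centre.
- enamel_jar_b: Bystander: white-lidded jar with a violet content, 42 mm across, 58 mm high; origin under its centre.
- small_mortar: Bystander: brown eight-sided mortar, 60 mm across, 30 mm high; origin under its centre.
- burnisher: Bystander: burnisher with a wooden handle, 162 mm long, lying; origin under its middle, y along it.
- ring_clamp: Bystander: wooden ring clamp, 140 mm long, 28 mm high, lying; origin under its middle, y along it.
Not all that is in view belongs to the job. Of the things that look like the cup, the larger one is meant.

How it is judged:
By the outcome, as a careful person would: the job done as asked, in the order asked, and still so for the second after the job is handed in, with the robot touching nothing.
It also fails if it takes over 58 s, if anything falls off the work surface, if the arm or the gripper's body presses on something with over 40 N, if the wrist force passes 120 N, or if a joint passes its speed limit or range.

ROBOT

A 7-joint arm with a two-finger parallel gripper is mounted at the origin on a cart in front of the work surface, level with it; the furniture and walls round the work are solid. World frame = base frame: x ahead of the robot, y to its left, z up, the work surface at z = 0. Lengths are in m, angles in rad, forces in N, time in s.
With the tool pointing down it reaches from about 0.425 to 0.95 m from the base axis. Payload 16.7 kg.
Tool frame: the origin (TCP) lies midway between the tips of the shut fingers; the grasp point (between the pads) lies 19 mm behind it; z points along the fingers, x is the direction in which the jaws open and shut, and the axes are right-handed (so a half turn about z gives the same grasp; the last joint's range is limited). The gripper opens to 94 mm and grips with 3 to 60 N. Pads are 16 mm wide; open, the fingers measure 119 mm over their backs; the gripper's body (75 mm by 177 mm) begins 78 mm behind the grasp point.
Start: joints at [1.2, 0.426, 0.074, 1.606, -0.034, 1.111, -0.067], TCP at [0.148, -0.659, 0.205] pointing down, gripper open.
Joint ranges: [-2.85, 2.85], [-0.5, 2.14], [-1.23, 1.37], [0.21, 2.46], [-1.02, 4.16], [0.16, 2.05], [-2.73, 2.73]. Speed limits (rad/s): [1.89, 1.89, 2.39, 2.39, 3.01, 3.01, 3.01].

INTERFACE

Orientations are given as a unit quaternion [w, x, y, z].
In Python, from plant import arm gives the robot as it stands.
- The arm moves only by the shell command python3 -m handwheel 'ROWS' [OPENING]. ROWS is JSON, a list of rows, each a list of 2 entries, a list of its own where there are three numbers: the shift along the tool's x, y, z as a fraction of full scale, then the turn, a rotation vector about the tool's x, y, z as a fraction of full scale. In form: [[[dx, dy, dz], [rx, ry, rz]], ...]. A call has 1 to 8 rows; each row is the pose to reach, as a shift and turn from the pose commanded when the call began, along the tool's axes at that moment; what a row does not reach only later rows make up. Full scale, the value 1, is 0.1 m for a shift and pi/2 rad for a turn. A row lasts 1/12 s, in which the tool goes at most 41.7 mm and 7.16 degrees, less where a joint would pass 70% of its speed; a pose out of reach is approached as far as the arm can. A call with a number of a shift or a turn outside -1 to 1 is refused whole. A call with a gripper value outside its range is refused whole. OPENING is the opening, from -1 (shut) to 1 (fully open), set as the call begins (- or left out, the last holds). The fingers move at their own pace and stop on an object; the grip force is fixed at half the most. Time passes only in rows, so rows that repeat a pose let the fingers close. It gives the time, the measured TCP pose, the force and the opening at its end, in the units of the state.
- arm.state(): the state, without advancing time (a new reading comes with each control period).
- arm.camera(name): name is "scene" or "top" or "wrist"; returns the picture (400x640x3 uint8, blue, green, red); there is no depth.
- arm.camera_info(name): a dict with "vfov" (degrees; the focal length in pixels is half the picture's height over the tangent of half this angle, whatever the lens; pixels are square), "cx", "cy" (the principal point, pixels), "view" (4x4, takes a point from world to camera coordinates). Camera axes: x right, y down, z forward; pixel columns grow to the right and rows downward; lengths in m; the calibration is good to about 2 mm. A picture is of the moment at which its call begins: read the wrist's pose just before it. camera_info takes no time and is no camera call; for the wrist camera it gives the pose at the moment of the call.
- arm.job_done(): hands the job in, once; it reports no verdict.
The state is a dict: "clock": time; "q": joint angles; "joint_vel": joint speeds; "joint_torque": joint torques, N m; "tool_pos": TCP position; "orientation": TCP orientation; "wrist_force": force on the tool from outside, world axes, zero at the start; "moment": the same for the moment, N m; "width": opening from 0.0 (shut) to 1.0 (fully open).
Only numpy, scipy, OpenCV 4.12 (cv2) and the standard library are available. Lean on these libraries where they do the work, as an engineer would, in place of code of your own. Each camera call takes 0.05 s, during which the arm holds its last target.

## Working session

There is one attempt and no reset: what is moved stays moved. The work goes in short steps, Python scripts to look and compute and a shell command to move; the robot and the scene stay as the last step left them, time stands still between calls to the robot, and variables do not carry over. Pictures are saved under pics/ and viewed, and the job is handed in when it is done.

```bash
ls; mkdir -p pics; python3 - <<'E'
from plant import arm
import cv2,numpy as np
print(arm.state())
for n in ["scene","top","wrist"]:
    i=arm.camera_info(n); print(n,i)
    cv2.imwrite(f"pics/{n}0.png",arm.camera(n))
E
```

```text
pics
{'clock': 0.0, 'q': array([ 1.20047014,  0.42674389,  0.07384676,  1.60662006, -0.03408341,
        1.11079665, -0.067109  ]), 'joint_vel': array([-6.26071661e-04,  4.07709958e-04,  3.88937239e-04, -5.76886108e-04,
       -1.09209263e-03, -2.76933097e-04,  2.81272279e-05]), 'joint_torque': array([-1.27029096e-03, -9.35813141e+01,  3.66614878e+00, -4.54182673e+01,
       -4.89029009e-02,  2.04560906e-02,  9.39956703e-05]), 'tool_pos': array([ 0.14771671, -0.65817932,  0.20476181]), 'orientation': array([-3.64137991e-04,  7.80706763e-01, -6.24897209e-01, -5.43732873e-04]), 'wrist_force': array([ 0.34447971, -0.94092678, -0.25291193]), 'moment': array([0.02526883, 0.01732824, 0.02804628]), 'width': 1.002541945822789}
scene {'vfov': 48.22982655750526, 'cx': 321.62577680693084, 'cy': 203.28543273153394, 'view': array([[-0.80712449, -0.59002007,  0.02064868,  0.32521973],
       [-0.43842492,  0.57559098, -0.6902743 ,  0.37396557],
       [ 0.3953905 , -0.56619019, -0.72325308,  1.2610862 ],
       [ 0.        ,  0.        ,  0.        ,  1.        ]])}
top {'vfov': 45.49048899654041, 'cx': 316.7654341499456, 'cy': 201.50249512899936, 'view': array([[ 0.43341714, -0.90118757, -0.00324671, -0.37253456],
       [-0.80413794, -0.38511069, -0.4528266 ,  0.39107121],
       [ 0.40683136,  0.19887361, -0.89159269,  1.73065934],
       [ 0.        ,  0.        ,  0.        ,  1.        ]])}
wrist {'vfov': 65.97402888095758, 'cx': 321.9544150930966, 'cy': 199.34309987498023, 'view': array([[ 0.21987646, -0.97552653, -0.00152739, -0.67240795],
       [-0.93852105, -0.21196234,  0.2724889 , -0.0292868 ],
       [-0.2661439 , -0.05848041, -0.96215771,  0.39189177],
       [ 0.        ,  0.        ,  0.        ,  1.        ]])}
```

View pics/scene0.png

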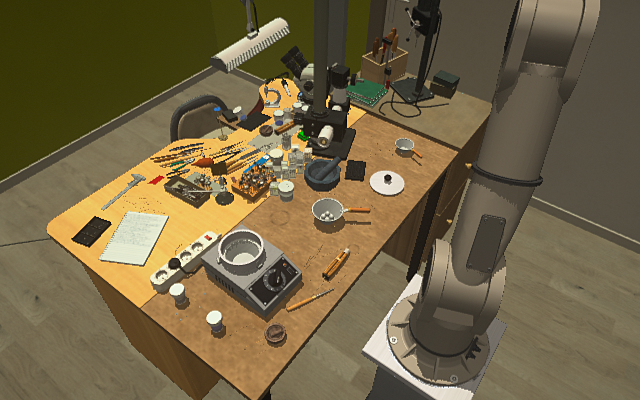

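View pics/top0.png

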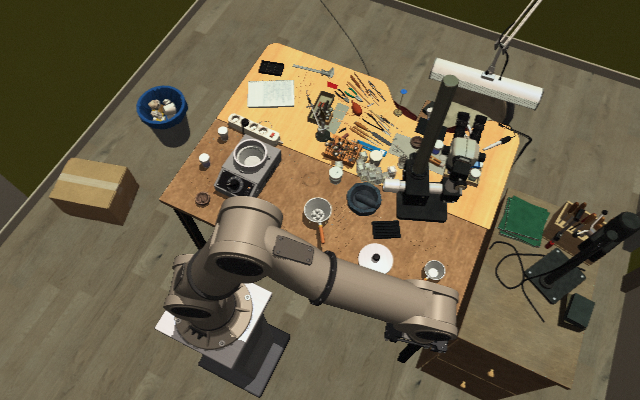

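View pics/wrist0.png

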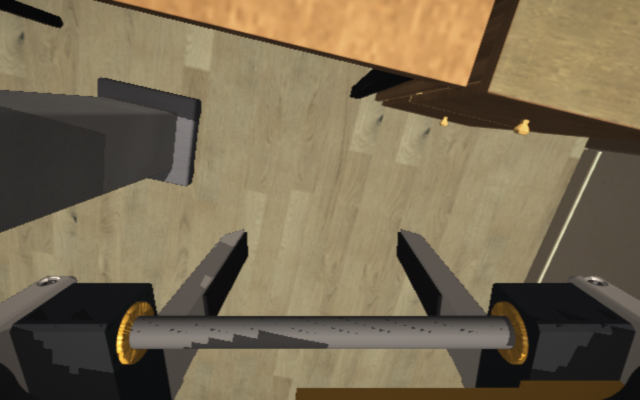

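```bash
cat > h.py <<'E'
import numpy as np,cv2
from scipy.spatial.transform import Rotation as R
def K(i):
    f=200/np.tan(np.radians(i['vfov'])/2); return f,i['cx'],i['cy']
def proj(i,p):
    p=np.atleast_2d(p); V=np.array(i['view']); c=p@V[:3,:3].T+V[:3,3]; f,cx,cy=K(i)
    return np.c_[f*c[:,0]/c[:,2]+cx, f*c[:,1]/c[:,2]+cy]
def ray(i,u,v):
    V=np.array(i['view']); f,cx,cy=K(i); d=V[:3,:3].T@np.array([(u-cx)/f,(v-cy)/f,1]); o=-V[:3,:3].T@V[:3,3]
    return o,d/np.linalg.norm(d)
def onz(i,u,v,z):
    o,d=ray(i,u,v); return o+d*(z-o[2])/d[2]
def tri(*rs):
    A=0;b=0
    for o,d in rs:
        P=np.eye(3)-np.outer(d,d); A=A+P; b=b+P@o
    return np.linalg.solve(A,b)
def rot(q): return R.from_quat(np.r_[q[1:],q[0]])
def crop(im,x0,y0,x1,y1,s,name):
    cv2.imwrite('pics/'+name,cv2.resize(im[y0:y1,x0:x1],None,fx=s,fy=s,interpolation=cv2.INTER_CUBIC))
def delta(p0,R0,p1,R1):
    d=R0.inv().apply(np.array(p1)-p0)/0.1; r=(R0.inv()*R1).as_rotvec()/(np.pi/2)
    return d.round(4),r.round(4)
E
python3 - <<'E'
from h import *
s=cv2.imread('pics/scene0.png');t=cv2.imread('pics/top0.png')
crop(s,150,180,390,360,3.3,'s_c.png'); crop(t,180,100,380,250,4,'t_c.png'); crop(s,300,130,440,235,5,'s_cups.png')
E
```

```text
(no output)
```

View pics/s_c.png

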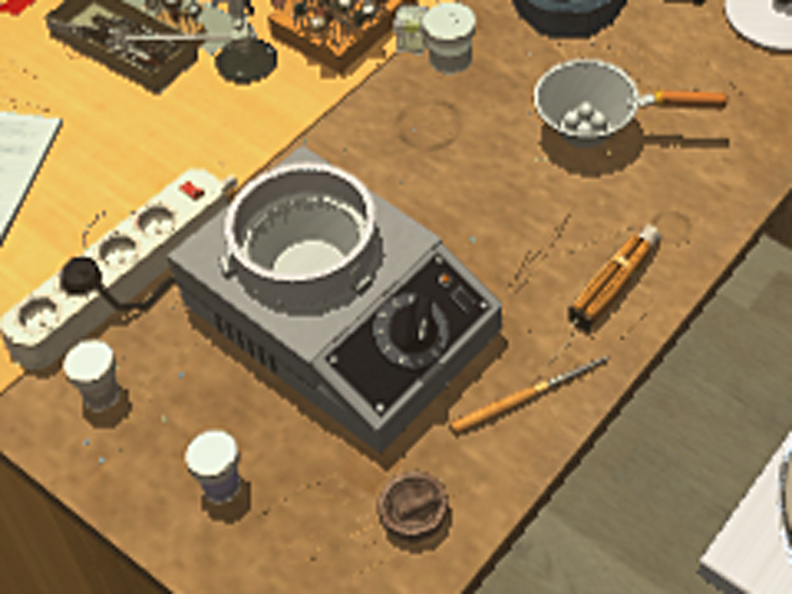

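View pics/t_c.png

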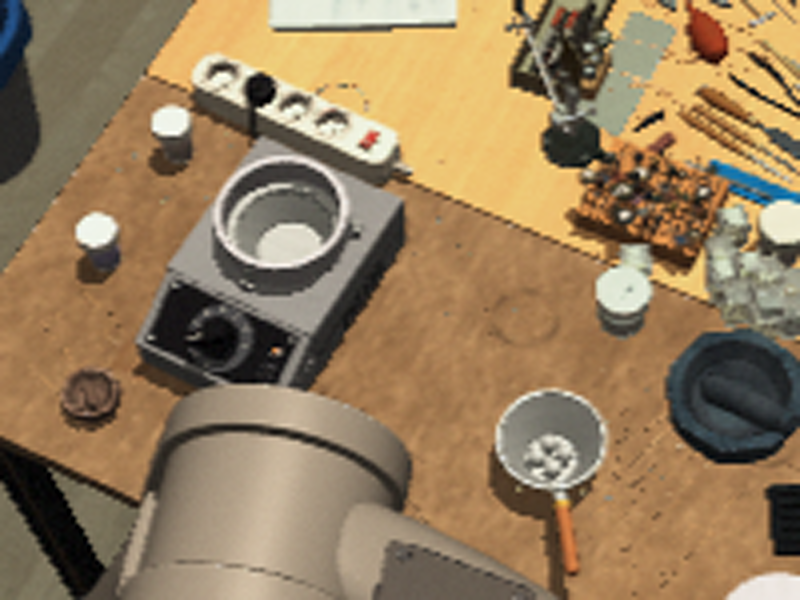

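View pics/s_cups.png

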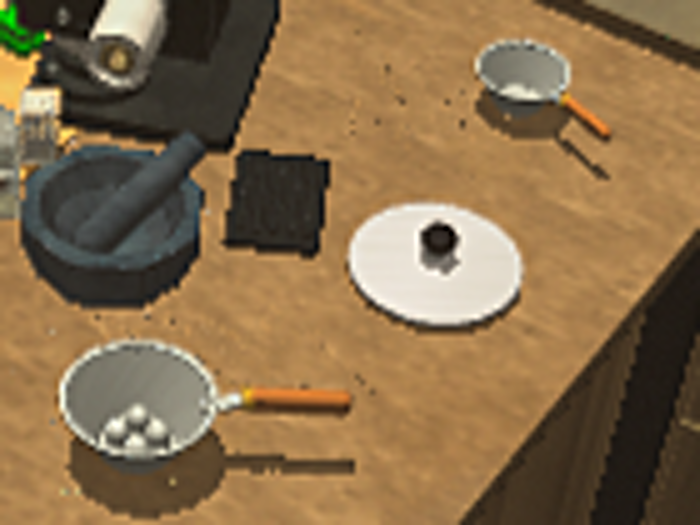

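```bash
python3 - <<'E'
from h import *
s=cv2.imread('pics/scene0.png');t=cv2.imread('pics/top0.png')
crop(s,195,220,310,320,6.5,'s_m.png'); crop(t,208,128,290,202,8,'t_m.png'); crop(s,305,190,380,240,10,'s_cup.png');crop(t,295,190,335,250,10,'t_cup.png')
E
```

```text
(no output)
```

View pics/s_m.png

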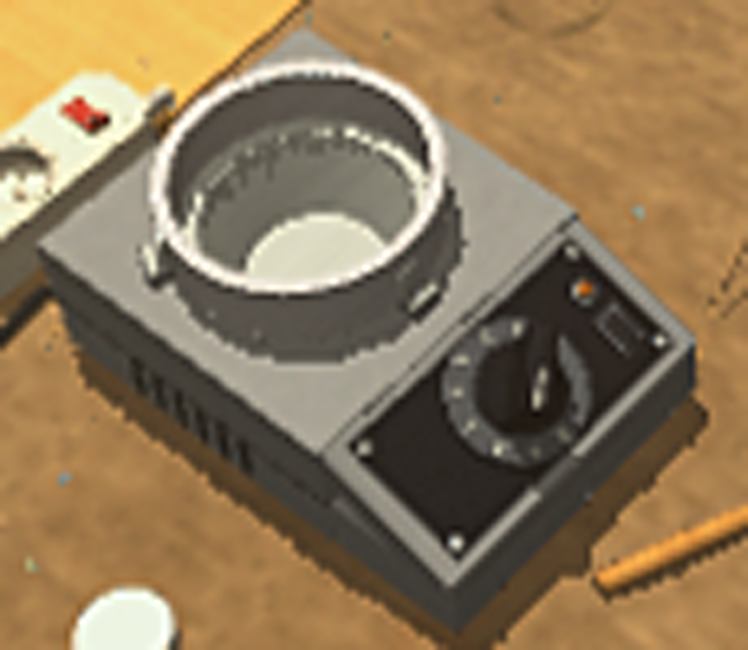

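View pics/t_m.png

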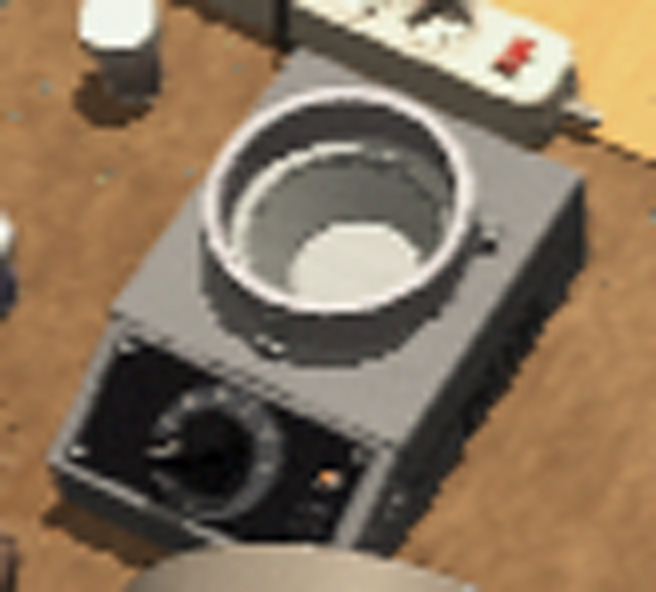

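View pics/s_cup.png

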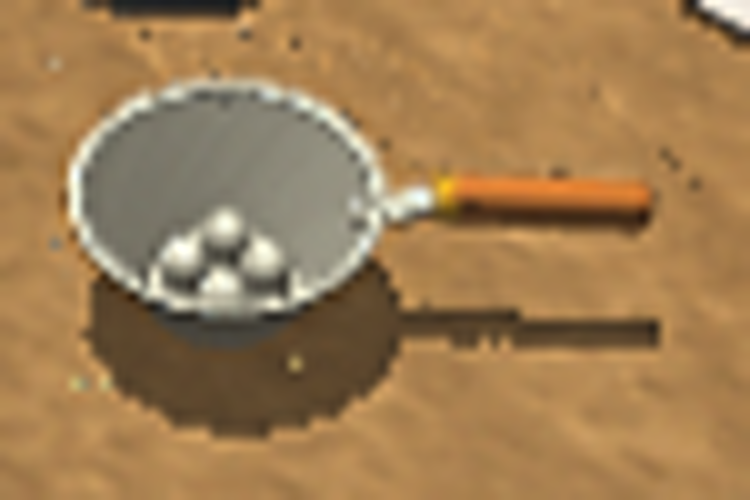

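View pics/t_cup.png

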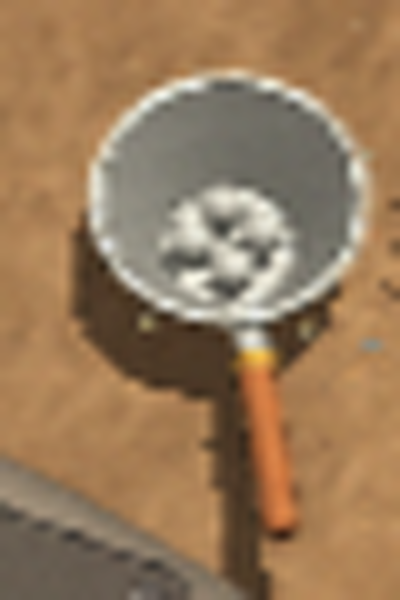

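```bash
python3 - <<'E'
from h import *
from plant import arm
S=arm.camera_info('scene');T=arm.camera_info('top')
s=lambda u,v:((u+.5)/6.5-.5+195,(v+.5)/6.5-.5+220)
t=lambda u,v:((u+.5)/8-.5+208,(v+.5)/8-.5+128)
names=['BL?','2','3','4']
sc=[(305,28),(40,245),(320,455),(575,218)]   # far-right-back...
for p in sc: print('scene corner',onz(S,*s(*p),.085).round(4))
for p in [(115,312),(390,450),(582,182),(300,50)]: print('top corner',onz(T,*t(*p),.085).round(4))
# ellipses: extents -> centre
print('collar',onz(S,*s(299,177),.125).round(4),onz(T,*t(338,200),.125).round(4))
sc=lambda u,v:((u+.5)/10-.5+305,(v+.5)/10-.5+190)
tc=lambda u,v:((u+.5)/10-.5+295,(v+.5)/10-.5+190)
print('cup rim',onz(S,*sc(226,196),.05).round(4),onz(T,*tc(229,198),.05).round(4))
for a in [(450,192),(648,198)]: print('handle s',onz(S,*sc(*a),.056).round(4))
for a in [(256,358),(280,528)]: print('handle t',onz(T,*tc(*a),.056).round(4))
print('mark s',[onz(S,*s(*a),.1).round(4) for a in [(545,368),(537,405)]])
print('mark t',[onz(T,*t(*a),.1).round(4) for a in [(150,452),(180,443)]])
E
```

```text
scene corner [0.6668 0.074  0.085 ]
scene corner [0.6725 0.2432 0.085 ]
scene corner [0.4937 0.249  0.085 ]
scene corner [0.4875 0.0841 0.085 ]
top corner [0.4949 0.2445 0.085 ]
top corner [0.4852 0.0824 0.085 ]
top corner [0.6637 0.0699 0.085 ]
top corner [0.6725 0.2393 0.085 ]
collar [0.5804 0.1636 0.125 ] [0.5804 0.1592 0.125 ]
cup rim [ 0.5053 -0.1702  0.05  ] [ 0.5037 -0.1743  0.05  ]
handle s [ 0.4427 -0.2131  0.056 ]
handle s [ 0.3876 -0.2516  0.056 ]
handle t [ 0.4443 -0.2142  0.056 ]
handle t [ 0.3853 -0.2523  0.056 ]
mark s [array([0.4379, 0.1636, 0.1   ]), array([0.4284, 0.1804, 0.1   ])]
mark t [array([0.4273, 0.1813, 0.1   ]), array([0.438 , 0.1707, 0.1   ])]
```

```bash
cat >> h.py <<'E'
yaw=-0.046
Mo=np.array([0.580,0.161,0])-0.02*np.array([np.cos(yaw),np.sin(yaw),0])
RM=R.from_euler('z',yaw)
b=np.radians(25)
ex=np.array([np.cos(b),0,np.sin(b)]); ez=np.array([-np.sin(b),0,np.cos(b)])  # panel up-dir, normal (mill frame)
P0=np.array([-.07,0,.085])
def onpanel(i,u,v,h):
    o,d=ray(i,u,v); o=RM.inv().apply(o-Mo); d=RM.inv().apply(d)
    k=(h-(o-P0)@ez)/(d@ez); return o+k*d
def pan(i,u,v,h):
    p=onpanel(i,u,v,h)-P0; return np.array([p@ex,p[1]]).round(4)  # along panel up, y
E
python3 - <<'E'
from h import *
from plant import arm
S=arm.camera_info('scene');T=arm.camera_info('top')
s=lambda u,v:((u+.5)/6.5-.5+195,(v+.5)/6.5-.5+220)
t=lambda u,v:((u+.5)/8-.5+208,(v+.5)/8-.5+128)
print('ring',pan(S,*s(518,390),.003),pan(T,*t(213,452),.003))
for h in (.03,.044): print('mark',[pan(S,*s(*a),h) for a in [(545,368),(537,405)]],[pan(T,*t(*a),h) for a in [(150,452),(180,443)]])
s0=cv2.imread('pics/scene0.png');t0=cv2.imread('pics/top0.png')
crop(s0,260,265,292,297,18,'s_k.png'); crop(t0,222,172,246,196,24,'t_k.png')
E
```

```text
ring [-0.0387 -0.0011] [-0.04   -0.0008]
mark [array([-0.0407, -0.0063]), array([-0.05  ,  0.0083])] [array([-0.0519,  0.0177]), array([-0.0415,  0.0056])]
mark [array([-0.0411, -0.0003]), array([-0.0503,  0.0141])] [array([-0.0509,  0.0117]), array([-0.0406, -0.0003])]
```

View pics/s_k.png

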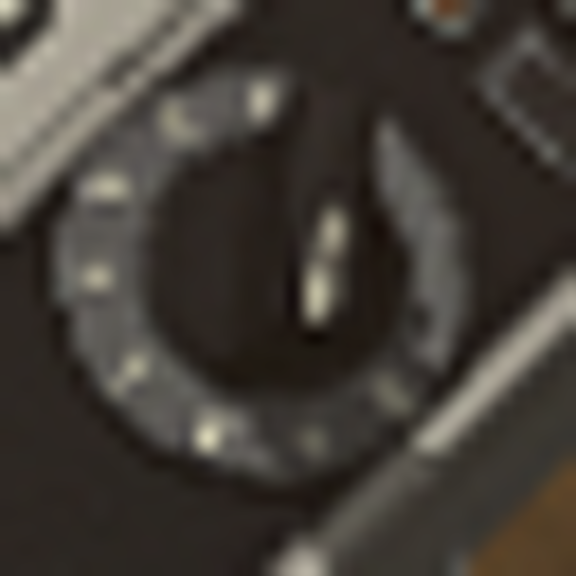

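View pics/t_k.png

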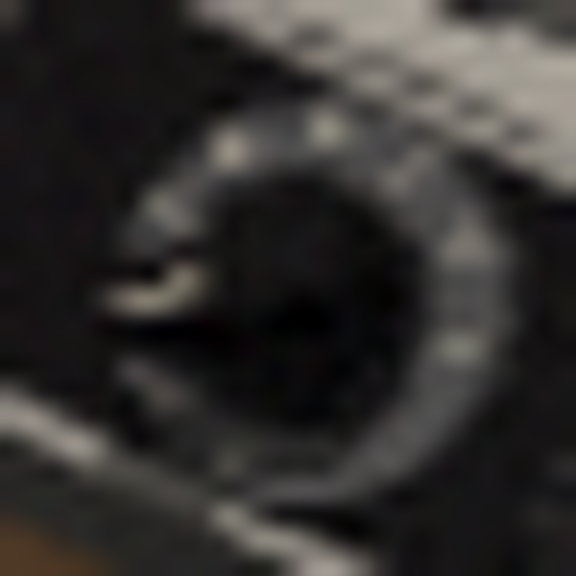

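```bash
cat >> h.py <<'E'
import json,os
def log():
    from plant import arm
    s=arm.state(); 
    open('log.jsonl','a').write(json.dumps({k:np.asarray(s[k]).tolist() for k in ('clock','q','tool_pos','orientation','wrist_force','moment','width')})+'\n')
    return s
E
python3 -c "from h import *;log()"
H="python3 -m handwheel"
$H '[[[-0.2,-0.33,-0.05],[0,0,0]],[[-0.4,-0.67,-0.1],[0,0,0]],[[-0.6,-1,-0.15],[0,0,0]]]' -0.1
python3 -c "from h import *;log()"
$H '[[[-0.2,-0.33,-0.05],[0,0,0]],[[-0.4,-0.67,-0.1],[0,0,0]],[[-0.6,-1,-0.15],[0,0,0]]]'
python3 -c "from h import *;log()"
$H '[[[-0.2,-0.33,-0.05],[0,0,0]],[[-0.4,-0.67,-0.1],[0,0,0]],[[-0.6,-1,-0.15],[0,0,0]]]'
python3 -c "from h import *;log()"
```

```text
clock: 0.4
tool_pos: [0.2327, -0.5769, 0.2201]
orientation: [-0.0, 0.78, -0.625, -0.0]
wrist_force: [0.8, 0.2, 0.6]
width: 0.821
clock: 0.65
tool_pos: [0.3178, -0.4961, 0.2357]
orientation: [-0.0, 0.781, -0.625, -0.0]
wrist_force: [1.0, -0.4, -0.0]
width: 0.607
clock: 0.9
tool_pos: [0.4022, -0.4156, 0.2508]
orientation: [-0.0, 0.781, -0.625, 0.0]
wrist_force: [0.6, -0.8, 0.3]
width: 0.452
```

```bash
H="python3 -m handwheel"
$H '[[[-0.33,-0.17,0],[0,0,0]],[[-0.65,-0.33,0],[0,0,0]],[[-0.98,-0.5,0],[0,0,0]]]'
python3 -c "from h import *;log()"
$H '[[[-0.33,-0.17,0],[0,0,0]],[[-0.65,-0.33,0],[0,0,0]],[[-0.98,-0.5,0],[0,0,0]]]'
python3 -c "from h import *;log()"
$H '[[[-0.33,-0.17,0],[0,0,0]],[[-0.65,-0.33,0],[0,0,0]],[[-0.98,-0.5,0],[0,0,0]]]'
python3 - <<'E'
from h import *
s=log()
for l in open('log.jsonl'):
    j=json.loads(l);print(np.round(j['q'],3),np.round(j['tool_pos'],4))
th=0.92
Z=RM.apply(ez)
# bar x axis: at off mark(-x) points down panel => bar x=ex ; turned clockwise th => rotate about ez by -th
bx=R.from_rotvec(-th*ez).apply(ex); by=np.cross(ez,bx)
grip=Mo+RM.apply(P0-0.040*ex+0.039*ez)
jaw=RM.apply(by)
print('grip',grip,'jaw',jaw, 'Z',Z)
p0=s['tool_pos'];R0=rot(s['orientation'])
for sg in (1,-1):
    x=sg*jaw; z=-Z; y=np.cross(z,x); R1=R.from_matrix(np.c_[x,y,z])
    print(sg,delta(p0,R0,grip-Z*(.019-.07),R1), R1.as_euler('zyx',degrees=True))
E
```

```text
clock: 1.15
tool_pos: [0.4286, -0.309, 0.2503]
orientation: [0.0, 0.781, -0.625, -0.0]
wrist_force: [0.3, 0.3, -0.5]
width: 0.449
clock: 1.4
tool_pos: [0.4556, -0.2025, 0.2505]
orientation: [0.0, 0.781, -0.625, 0.0]
wrist_force: [1.5, -0.6, 0.8]
width: 0.449
clock: 1.65
tool_pos: [0.483, -0.096, 0.2506]
orientation: [0.0, 0.781, -0.625, 0.0]
wrist_force: [1.1, 0.8, 0.4]
width: 0.449
[ 1.2    0.427  0.074  1.606 -0.034  1.111 -0.067] [ 0.1477 -0.6583  0.2049]
[ 1.055  0.328  0.036  1.713 -0.013  1.101 -0.256] [ 0.2327 -0.5769  0.2201]
[ 0.906  0.262 -0.017  1.768  0.005  1.113 -0.463] [ 0.3178 -0.4961  0.2357]
[ 0.758  0.234 -0.081  1.77   0.021  1.139 -0.679] [ 0.4022 -0.4156  0.2508]
[ 0.638  0.154 -0.151  1.871  0.026  1.119 -0.872] [ 0.4286 -0.309   0.2503]
[ 0.511  0.107 -0.239  1.926  0.028  1.112 -1.089] [ 0.4556 -0.2025  0.2505]
[ 0.378  0.102 -0.334  1.933  0.038  1.112 -1.322] [ 0.483  -0.096   0.2506]
grip [0.43741656 0.16756347 0.10344127] jaw [0.7481551  0.57202225 0.33623577] Z [-0.42217121  0.01943358  0.90630779]
1 (array([-2.7281,  0.0763,  1.0086]), array([ 0.105 ,  0.3093, -1.222 ])) [-34.38025924  24.97174116 178.77161843]
-1 (array([-2.7281,  0.0763,  1.0086]), array([ 0.2789, -0.0946,  0.7427])) [145.61974076  24.97174116 178.77161843]
```

```bash
H="python3 -m handwheel"
$H '[[[-0.12,0,0],[0,0,-0.075]],[[-0.25,0,0],[0,0,-0.15]],[[-0.37,0,0],[0,0,-0.225]],[[-0.5,0,0],[0,0,-0.3]],[[-0.62,0,0],[0,0,-0.375]],[[-0.75,0,0],[0,0,-0.45]],[[-0.87,0,0],[0,0,-0.525]],[[-1,0,0],[0,0,-0.6]]]'
cat >> h.py <<'E'
def knobpose(th,off,sg=1):
    Z=RM.apply(ez)
    bx=R.from_rotvec(-th*ez).apply(ex); by=np.cross(ez,bx)
    grip=Mo+RM.apply(P0-0.040*ex+0.039*ez)
    x=sg*RM.apply(by); z=-Z; y=np.cross(z,x)
    return grip-Z*(.019-off), R.from_matrix(np.c_[x,y,z])
E
python3 - <<'E'
from h import *
s=log()
print(s['q'].round(3),delta(s['tool_pos'],rot(s['orientation']),*knobpose(.92,.07)))
E
```

```text
clock: 2.32
tool_pos: [0.4609, 0.0004, 0.2504]
orientation: [0.0, 0.98, -0.2, -0.0]
wrist_force: [0.2, 0.1, -0.5]
width: 0.451
[ 0.318  0.055 -0.471  1.986  0.028  1.107 -0.567] (array([-1.0713, -1.3714,  1.0073]), array([-0.0425,  0.2867, -0.6303]))
```

```bash
H="python3 -m handwheel"
$H '[[[-0.1,-0.12,0.05],[0,0.03,-0.07]],[[-0.2,-0.25,0.1],[-0.01,0.06,-0.14]],[[-0.3,-0.37,0.15],[-0.015,0.09,-0.21]],[[-0.4,-0.5,0.2],[-0.02,0.12,-0.28]],[[-0.5,-0.62,0.25],[-0.025,0.15,-0.35]],[[-0.6,-0.75,0.3],[-0.03,0.18,-0.42]],[[-0.7,-0.87,0.35],[-0.035,0.21,-0.48]],[[-0.8,-1,0.4],[-0.04,0.24,-0.54]]]'
python3 - <<'E'
from h import *
s=log()
print(s['q'].round(3),delta(s['tool_pos'],rot(s['orientation']),*knobpose(.92,.07)))
E
```

```text
clock: 2.98
tool_pos: [0.427, 0.1243, 0.2104]
orientation: [0.067, 0.957, 0.222, 0.173]
wrist_force: [1.2, 0.2, 0.3]
width: 0.448
[ 0.128 -0.135 -0.69   2.296  0.248  0.679 -0.287] (array([-0.0781, -0.5637,  0.5033]), array([-0.0042,  0.0465, -0.0898]))
```

```bash
H="python3 -m handwheel"
$H '[[[-0.04,-0.28,0.25],[0,0.025,-0.045]],[[-0.08,-0.56,0.5],[-0.004,0.046,-0.09]],[[-0.08,-0.56,0.5],[-0.004,0.046,-0.09]]]'
python3 - <<'E'
from h import *
from plant import arm
s=log()
print(s['q'].round(3),delta(s['tool_pos'],rot(s['orientation']),*knobpose(.92,.0)))
i=arm.camera_info('wrist');im=arm.camera('wrist');cv2.imwrite('pics/w1.png',im)
cv2.imwrite('pics/s1.png',arm.camera('scene'))
p,_=knobpose(.92,.0)
print(proj(i,p), proj(i,Mo+RM.apply(P0-.04*ex)))
E
```

```text
clock: 3.23
tool_pos: [0.4142, 0.1689, 0.1477]
orientation: [0.073, 0.932, 0.292, 0.202]
wrist_force: [-0.3, -1.8, -0.6]
width: 0.449
[ 0.098 -0.018 -0.856  2.399  0.613  0.528 -0.653] (array([0.0189, 0.0187, 0.6893]), array([-0.0017,  0.0016,  0.0009]))
[[323.30781984 214.00210995]] [[323.26989639 207.0987493 ]]
```

View pics/w1.png

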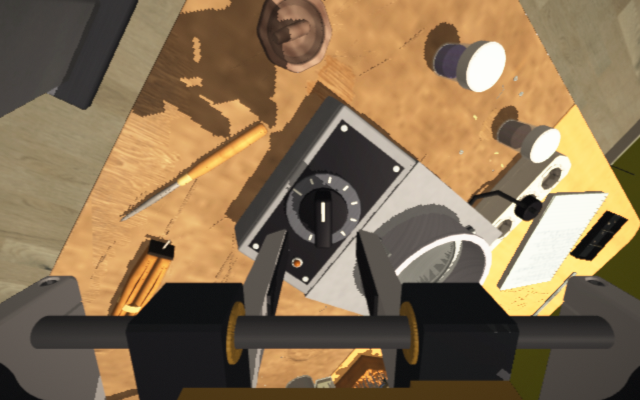

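View pics/s1.png

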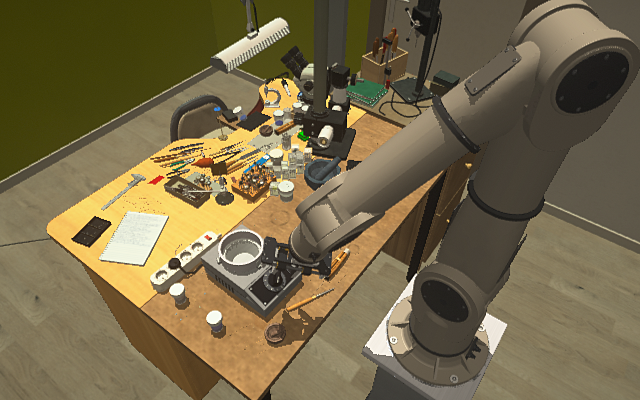

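```bash
H="python3 -m handwheel"
$H '[[[0.01,0.01,0.2],[0,0,0]],[[0.02,0.02,0.4],[0,0,0]],[[0.02,0.02,0.6],[0,0,0]],[[0.02,0.02,0.69],[0,0,0]]]'
$H '[[[0,0,0],[0,0,0]],[[0,0,0],[0,0,0]],[[0,0,0],[0,0,0]],[[0,0,0],[0,0,0]],[[0,0,0],[0,0,0]]]' -1
python3 - <<'E'
from h import *
from plant import arm
s=log()
print(s['q'].round(3),s['moment'],delta(s['tool_pos'],rot(s['orientation']),*knobpose(.92,.0)))
E
```

```text
clock: 3.67
tool_pos: [0.4489, 0.1643, 0.0877]
orientation: [0.074, 0.934, 0.287, 0.201]
wrist_force: [-0.9, -0.8, 0.2]
width: 0.457
clock: 4.08
tool_pos: [0.4461, 0.1634, 0.0885]
orientation: [0.075, 0.933, 0.288, 0.201]
wrist_force: [-17.2, -3.6, 15.6]
width: 0.149
[ 0.04   0.189 -0.801  2.409  1.043  0.511 -1.042] [-0.67990896  2.22505462 -0.38456825] (array([ 0.0088, -0.04  ,  0.0168]), array([ 0.0008,  0.0041, -0.0035]))
```

```bash
H="python3 -m handwheel"
$H '[[[-0.02,0,-0.03],[0,0,0]],[[-0.02,0,-0.03],[0,0,0]]]'
python3 - <<'E'
from h import *
s=log()
R0=rot(s['orientation'])
print(s['q'].round(3),R0.inv().apply(s['wrist_force']),R0.inv().apply(s['moment']),delta(s['tool_pos'],R0,*knobpose(.92,.0)))
E
```

```text
clock: 4.25
tool_pos: [0.4447, 0.1636, 0.091]
orientation: [0.074, 0.933, 0.288, 0.202]
wrist_force: [7.1, 0.4, -19.4]
width: 0.145
[ 0.045  0.179 -0.805  2.411  1.029  0.507 -1.029] [-0.85539682 -1.64710536 20.58322514] [ 0.62886652 -0.39433601 -0.06290169] (array([ 0.0099, -0.0387,  0.0459]), array([-0.0002,  0.0025, -0.0036]))
```

```bash
H="python3 -m handwheel"
$H '[[[0,0,0.015],[0,0,0]],[[0,0,0.015],[0,0,-0.05]],[[0,0,0.015],[0,0,-0.11]],[[0,0,0.015],[0,0,-0.17]],[[0,0,0.015],[0,0,-0.23]]]'
python3 - <<'E'
from h import *
s=log()
R0=rot(s['orientation'])
print(s['q'].round(3),R0.inv().apply(s['wrist_force']),R0.inv().apply(s['moment']),delta(s['tool_pos'],R0,*knobpose(0,.0)))
E
```

```text
clock: 4.67
tool_pos: [0.4453, 0.1637, 0.0903]
orientation: [0.11, 0.865, 0.453, 0.185]
wrist_force: [-12.4, -4.3, 14.9]
width: 0.147
[ 0.072  0.188 -0.835  2.41   1.046  0.516 -0.678] [ -6.67057114  -1.43857068 -18.64136287] [ 0.70693784 -1.72658272  0.08165494] (array([ 0.0203, -0.0332,  0.0364]), array([-0.0006,  0.0021, -0.3559]))
```

```bash
H="python3 -m handwheel"
$H '[[[0,0,-0.005],[0,0,-0.06]],[[0,0,-0.01],[0,0,-0.12]],[[0,0,-0.01],[0,0,-0.18]],[[0,0,-0.01],[0,0,-0.24]],[[0,0,-0.01],[0,0,-0.3]]]'
python3 - <<'E'
from h import *
s=log()
R0=rot(s['orientation'])
print(s['q'].round(3),R0.inv().apply(s['wrist_force']),R0.inv().apply(s['moment']),delta(s['tool_pos'],R0,*knobpose(0,.0)))
E
$H '[[[0,0,0],[0,0,-0.04]],[[0,0,0],[0,0,-0.08]],[[0,0,0],[0,0,-0.1]],[[0,0,0],[0,0,-0.1]]]'
python3 - <<'E'
from h import *
s=log()
R0=rot(s['orientation'])
print(s['q'].round(3),R0.inv().apply(s['wrist_force']),R0.inv().apply(s['moment']),delta(s['tool_pos'],R0,*knobpose(0,.0)))
E
```

```text
clock: 5.08
tool_pos: [0.4451, 0.1638, 0.0905]
orientation: [0.149, 0.736, 0.642, 0.154]
wrist_force: [9.3, 0.8, -21.1]
width: 0.146
[ 0.112  0.195 -0.877  2.408  1.052  0.525 -0.209] [ 1.24552576 -0.55410921 22.99002287] [0.25558677 0.52480186 0.06044035] (array([ 0.0322, -0.0193,  0.0396]), array([-0.002 ,  0.0013, -0.0563]))
clock: 5.42
tool_pos: [0.4451, 0.1638, 0.0905]
orientation: [0.161, 0.684, 0.697, 0.142]
wrist_force: [7.2, 1.1, -17.7]
width: 0.153
[ 0.125  0.198 -0.891  2.407  1.055  0.528 -0.057] [ 1.48908204 -0.81131246 19.04923111] [0.3941252  0.43425918 0.67690015] (array([ 0.0352, -0.0139,  0.0397]), array([-0.0022,  0.0012,  0.0417]))
```

```bash
H="python3 -m handwheel"
$H '[[[0,0,0],[0,0,0]],[[0,0,0],[0,0,0]],[[0,0,0],[0,0,0]],[[0,0,0],[0,0,0]]]' 0
$H '[[[0,0,-0.2],[0,0,0]],[[0,0,-0.5],[0,0,0]],[[0,0,-0.8],[0,0,0]]]'
python3 - <<'E'
from h import *
from plant import arm
s=log()
print(s['q'].round(3),s['tool_pos'])
im=arm.camera('wrist');cv2.imwrite('pics/w2.png',im)
t0=arm.camera('scene'); crop(t0,195,180,400,320,3.5,'s2.png')
E
```

```text
clock: 5.75
tool_pos: [0.4454, 0.1646, 0.0908]
orientation: [0.161, 0.684, 0.697, 0.143]
wrist_force: [-0.8, -0.4, 0.7]
width: 0.395
clock: 6.0
tool_pos: [0.4157, 0.1653, 0.1531]
orientation: [0.16, 0.684, 0.697, 0.142]
wrist_force: [1.7, -1.2, 0.5]
width: 0.497
[ 0.251 -0.028 -0.983  2.387  0.572  0.53   0.39 ] [0.41572443 0.16526382 0.15313523]
```

View pics/w2.png

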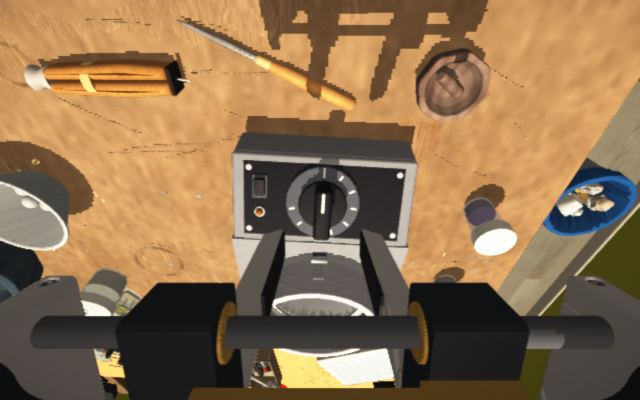

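View pics/s2.png

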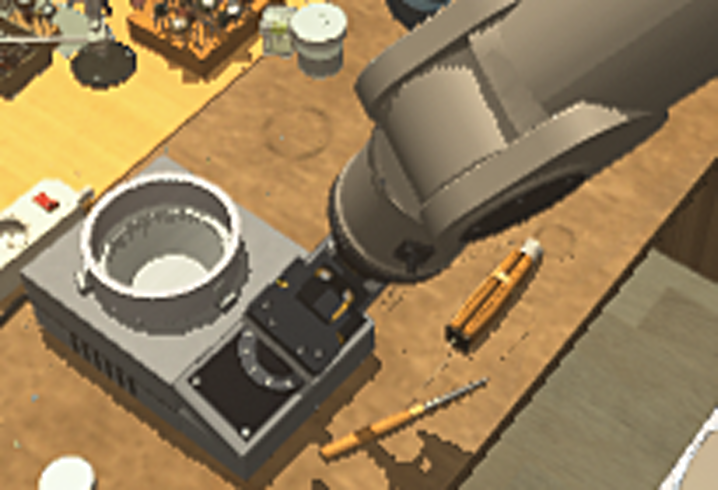

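```bash
cat > kin.py <<'E'
from h import *
from scipy.optimize import least_squares
import itertools
D=[json.loads(l) for l in open('log.jsonl')]
Q=np.array([d['q'] for d in D]);P=np.array([d['tool_pos'] for d in D]);O=[rot(d['orientation']) for d in D]
AX='zyzyzyz'
def chain(q,sg,par):
    # par: 7x3 offset rot? o1,o7 ; trans 
    o1,o7=par[:2]; t=par[2:].reshape(-1,3)
    Rr=R.identity(); p=np.zeros(3)
    off=[o1,0,0,0,0,0,o7]
    fr=[]
    for k in range(7):
        p=p+Rr.apply(t[k]); Rr=Rr*R.from_euler(AX[k],sg[k]*q[k]+off[k]); fr.append((p,Rr))
    p=p+Rr.apply(t[7]); return p,Rr,fr
if __name__=='__main__':
    best=None
    for s in itertools.product([1,-1],repeat=4):
        sg=[s[0],1,s[1],1,s[2],1,s[3]]
        par=np.r_[0,0,np.zeros(24)]
        def f(x):
            par[:2]=x; return np.concatenate([(chain(q,sg,par)[1].inv()*o).as_rotvec() for q,o in zip(Q,O)])
        for o in itertools.product([0,np.pi/2,np.pi,-np.pi/2],repeat=2):
            r=least_squares(f,o)
            if best is None or r.cost<best[0]: best=(r.cost,sg,r.x.copy())
    print(best)
    sg=best[1]
    def g(x):
        t=np.zeros((8,3)); t[0,2]=x[0]; t[2,2]=x[1];t[1]=[x[7],x[11],0]; t[3]=[x[4],x[8],0]; t[4,2]=x[2]; t[4,0]=x[5];t[5]=[0,x[9],0]; t[6]=[x[6],x[10],0]; t[7,2]=x[3]
        return np.r_[best[2],t.ravel()]
    def f(x): 
        pp=g(x);return np.r_[np.concatenate([chain(q,sg,pp)[0]-p for q,p in zip(Q,P)]),1e-3*(x-np.r_[.3,.4,.4,.3,np.zeros(8)])]
    r=least_squares(f,np.r_[.3,.4,.4,.3,np.zeros(8)])
    print(r.x.round(4),np.abs(r.fun[:-12]).max())
    np.save('kin.npy',np.r_[sg,g(r.x)])
E
python3 kin.py
```

```text
(np.float64(1.631054186171297e-30), [-1, 1, -1, 1, -1, 1, -1], array([-3.61606235e-16,  3.14159265e+00]))
[ 2.837e-01  5.546e-01  4.935e-01  3.652e-01  0.000e+00 -0.000e+00
  0.000e+00  0.000e+00 -3.580e-02 -2.000e-04 -2.000e-04 -2.810e-02] 6.124820465247538e-07
```

```bash
cat > plan.py <<'E'
from kin import chain
from h import *
k=np.load('kin.npy');SG=k[:7];PAR=k[7:]
LO=np.array([-2.85,-.5,-1.23,.21,-1.02,.16,-2.73]);HI=np.array([2.85,2.14,1.37,2.46,4.16,2.05,2.73])
def fk(q): p,r,_=chain(q,SG,PAR); return p,r
def jac(q):
    p,r,fr=chain(q,SG,PAR); J=np.zeros((6,7))
    for i,(pi,ri) in enumerate(fr):
        a=ri.as_matrix()[:,'xyz'.index('zyzyzyz'[i])]*SG[i]
        J[:3,i]=np.cross(a,p-pi);J[3:,i]=a
    return J
def step(q,p1,R1,n=1,W=np.ones(7),it=4):
    """min-norm tracking to the pose, in n interpolated steps"""
    p0,R0=fk(q); rv=(R0.inv()*R1).as_rotvec()
    for j in range(1,n+1):
        pt=p0+(p1-p0)*j/n; Rt=R0*R.from_rotvec(rv*j/n)
        for _ in range(it):
            p,r=fk(q); e=np.r_[pt-p,(Rt*r.inv()).as_rotvec()]
            J=jac(q); Wi=np.diag(1/W)
            q=q+Wi@J.T@np.linalg.solve(J@Wi@J.T+1e-8*np.eye(6),e)
            q=np.clip(q,LO+.02,HI-.02)
    return q,np.linalg.norm(e)
E
python3 - <<'E'
from plan import *
D=[json.loads(l) for l in open('log.jsonl')]
for a,b in zip(D,D[1:]):
    q,e=step(np.array(a['q']),np.array(b['tool_pos']),rot(b['orientation']),10)
    print((q-b['q']).round(3), (np.array(b['q'])-a['q']).round(3))
E
```

```text
[ 0.001  0.    -0.001 -0.     0.     0.    -0.   ] [-0.145 -0.098 -0.038  0.107  0.021 -0.01  -0.189]
[ 0.001  0.    -0.002 -0.     0.     0.    -0.   ] [-0.149 -0.067 -0.054  0.054  0.018  0.011 -0.207]
[ 0.001  0.    -0.001 -0.     0.     0.    -0.   ] [-0.148 -0.028 -0.063  0.002  0.016  0.026 -0.216]
[ 0.001  0.    -0.001 -0.     0.     0.    -0.   ] [-0.121 -0.08  -0.07   0.101  0.005 -0.02  -0.194]
[ 0.001  0.    -0.001 -0.     0.     0.    -0.   ] [-0.127 -0.047 -0.088  0.055  0.003 -0.007 -0.217]
[ 0.  0. -0. -0.  0.  0. -0.] [-0.133 -0.005 -0.095  0.007  0.009  0.    -0.232]
[-0.001 -0.     0.001  0.    -0.    -0.     0.   ] [-0.059 -0.047 -0.138  0.053 -0.01  -0.005  0.755]
[-0.004  0.     0.003  0.     0.001  0.    -0.001] [-0.191 -0.19  -0.219  0.309  0.22  -0.428  0.28 ]
[-0.009 -0.     0.008  0.    -0.     0.    -0.   ] [-0.03   0.117 -0.165  0.103  0.365 -0.151 -0.367]
[-0.008 -0.001  0.008  0.    -0.002 -0.002  0.001] [-0.058  0.206  0.055  0.011  0.43  -0.016 -0.388]
[-0. -0.  0.  0. -0. -0.  0.] [ 0.006 -0.01  -0.004  0.002 -0.014 -0.005  0.013]
[-0. -0.  0.  0. -0. -0.  0.] [ 0.026  0.009 -0.03  -0.001  0.017  0.009  0.351]
[ 0.  0. -0. -0.  0.  0. -0.] [ 0.04   0.007 -0.042 -0.002  0.006  0.009  0.469]
[-0. -0.  0.  0. -0. -0.  0.] [ 0.013  0.003 -0.014 -0.001  0.003  0.004  0.152]
[-0.015 -0.     0.014  0.     0.     0.    -0.001] [ 0.126 -0.226 -0.092 -0.021 -0.483  0.002  0.447]
```

```bash
cat >> plan.py <<'E'
CUP=np.array([.502,-.174,0.]); HC=np.radians(33.9); XG=-.084; COL=np.array([.580,.161,.125])
def cuptool(C,h,tau,al,sg,xg=XG):
    Rc=R.from_euler('z',h)*R.from_euler('y',tau)
    g=C+Rc.apply([xg,0,.052])
    z=np.array([np.sin(al),0,-np.cos(al)]); x=np.array([0,sg,0.]); y=np.cross(z,x)
    Rt=Rc*R.from_matrix(np.c_[x,y,z])
    return g+Rt.apply([0,0,.019]),Rt
def cup_for_lip(L,h,tau):
    Rc=R.from_euler('z',h)*R.from_euler('y',tau); return L-Rc.apply([.053,0,.05])
def lipseq(h,e,taus,clear=.012):
    out=[]
    for t in taus:
        c=clear+max(0,.05*np.cos(t)-.026*np.sin(t))
        out.append(COL+np.array([-e*np.cos(h),-e*np.sin(h),c]))
    return out
E
cat > srch.py <<'E'
from plan import *
q0=np.array(json.loads(open('log.jsonl').readlines()[-1])['q'])
def mg(q): return np.minimum(q-LO,HI-q).min()
res=[]
for al in np.radians([-20,0,20,35,50]):
  for sg in (1,-1):
    q=q0;m=9;E=0
    p,Rt=cuptool(CUP+[0,0,.15],HC,0,al,sg)
    pm,_=fk(q0)
    seq=[(pm+[0.02,0,.12],fk(q0)[1]),(np.array([.45,-.05,.30]),None),(p,Rt),cuptool(CUP,HC,0,al,sg),cuptool(CUP+[0,0,.16],HC,0,al,sg)]
    for pp,rr in seq:
        rr=rr if rr is not None else Rt
        q,e=step(q,pp,rr,12,it=2);m=min(m,mg(q));E=max(E,e)
    if E>.002 : print('grasp fail',np.degrees(al),sg,E,q.round(2)); continue
    mgrasp=m
    for hd in range(-180,181,20):
        # go the short and the long way: take wrapped direction both
        for base in (0,360):
            h=np.radians(hd+base)
            if abs(h-HC)>np.radians(200): continue
            qq=q.copy();m=mgrasp;E=0
            taus=np.radians([20,45,60,75,95,105]);L=lipseq(h,.028,taus)
            C0=cup_for_lip(L[0],h,taus[0]);
            for f in np.linspace(.25,1,4):
                hh=HC+(h-HC)*f; gp=np.array(CUP+[0,0,.18])*(1-f)+(C0+[0,0,.05])*f
                qq,e=step(qq,*cuptool(gp,hh,0,al,sg),6,it=2);m=min(m,mg(qq));E=max(E,e)
            for t,l in zip(taus,L):
                qq,e=step(qq,*cuptool(cup_for_lip(l,h,t),h,t,al,sg),5,it=2);m=min(m,mg(qq));E=max(E,e)
            if E<.003: res.append((round(m,3),np.degrees(al).round(),sg,hd+base,round(mgrasp,3)))
res.sort(key=lambda r:-r[0])
for r in res[:25]: print(r)
E
python3 srch.py
```

```text
grasp fail -20.0 -1 0.004007851569831829 [ 0.76  0.34 -0.72  1.88  0.44  1.32 -1.12]
grasp fail 0.0 -1 0.002250311243977246 [ 0.92  0.18 -0.63  2.    0.13  1.   -0.76]
grasp fail 20.0 1 0.3593208376249399 [ 1.56  0.2  -1.08  2.1  -0.19  0.79  2.71]
grasp fail 35.0 1 0.6885319938253613 [-0.95 -0.48  1.35  2.26 -0.01  0.67  2.71]
grasp fail 35.0 -1 0.1021862430900296 [ 0.94  0.12 -0.21  2.2  -0.81  0.83  0.32]
grasp fail 50.0 1 0.8168069652727721 [-0.93 -0.48  1.35  2.33  0.    0.56  2.71]
grasp fail 50.0 -1 0.18765583149955226 [ 1.48  0.28 -0.65  2.24 -1.    0.86  0.64]
```

```bash
sed -i 's/12,it=2)/25,it=3)/; s/,6,it=2)/,12,it=3)/; s/,5,it=2)/,8,it=3)/; s/E>.002/E>.02/; s/E<.003/E<.02/' srch.py; cat >> srch.py <<'E'
print(len(res))
E
time python3 srch.py
cat > feas.py <<'E'
from plan import *
from scipy.optimize import least_squares
rng=np.random.default_rng(0)
def ik(p,Rt,n=6,seed=None):
    best=(9,None)
    for i in range(n):
        x0=seed if (i==0 and seed is not None) else rng.uniform(LO,HI)
        f=lambda q:(lambda a:np.r_[a[0]-p,.3*(Rt*a[1].inv()).as_rotvec()])(fk(q))
        r=least_squares(f,np.clip(x0,LO+.02,HI-.02),bounds=(LO+.01,HI-.01),max_nfev=40)
        e=np.abs(r.fun).max()
        if e<best[0]: best=(e,r.x)
        if e<1e-3: break
    return best
if __name__=='__main__':
  for al in np.radians([-40,-20,0,20,40,60]):
    row=[]
    g=min(ik(*cuptool(CUP,HC,0,al,1))[0],ik(*cuptool(CUP,HC,0,al,-1))[0])
    for hd in range(0,360,30):
        h=np.radians(hd);ok=[]
        for td in (20,65,95):
            t=np.radians(td);l=lipseq(h,.028,[t])[0]
            ok.append(int(min(ik(*cuptool(cup_for_lip(l,h,t),h,t,al,s),n=4)[0] for s in (1,-1))<2e-3))
        row.append(''.join(map(str,ok)))
    print(np.degrees(al).round(),'grasp',round(g,4),row)
E
time python3 feas.py
```

```text
grasp fail 20.0 1 0.34687212630211584 [ 1.65  0.24 -1.19  2.09 -0.12  0.79  2.71]
grasp fail 35.0 1 0.6497320538505269 [-0.95 -0.48  1.35  2.27 -0.01  0.67  2.71]
grasp fail 35.0 -1 0.03030324345141348 [ 1.04  0.13 -0.32  2.2  -0.79  0.82  0.3 ]
grasp fail 50.0 1 0.8081543986717334 [-0.93 -0.48  1.35  2.33 -0.    0.56  2.71]
grasp fail 50.0 -1 0.1743529782449885 [ 1.61  0.31 -0.8   2.23 -0.96  0.82  0.59]
(np.float64(0.209), np.float64(20.0), -1, 140, np.float64(0.209))
(np.float64(0.148), np.float64(20.0), -1, 120, np.float64(0.209))
(np.float64(0.126), np.float64(0.0), 1, -60, np.float64(0.244))
(np.float64(0.058), np.float64(20.0), -1, 160, np.float64(0.209))
(np.float64(0.02), np.float64(-20.0), 1, -60, np.float64(0.252))
(np.float64(0.02), np.float64(0.0), 1, -80, np.float64(0.244))
6
-40.0 grasp 0.0 ['100', '100', '111', '111', '111', '111', '111', '110', '010', '111', '101', '010']
-20.0 grasp 0.0 ['100', '100', '111', '111', '111', '111', '111', '101', '010', '111', '111', '110']
0.0 grasp 0.0009 ['100', '100', '111', '111', '111', '111', '110', '110', '101', '100', '011', '101']
20.0 grasp 0.0 ['110', '110', '111', '111', '111', '111', '100', '110', '110', '101', '111', '111']
40.0 grasp 0.0 ['110', '110', '111', '111', '111', '111', '111', '111', '111', '111', '111', '111']
60.0 grasp 0.0 ['011', '011', '111', '111', '111', '111', '011', '011', '111', '111', '111', '101']
real	0m58.568s
user	0m54.814s
sys	0m0.171s

real	3m42.179s
user	3m38.159s
sys	0m0.221s
```

```bash
python3 - <<'E'
from h import *
from plant import arm
S=arm.camera_info('scene');T=arm.camera_info('top')
def P(a,b): 
    r1,r2=ray(S,*a),ray(T,*b);x=tri(r1,r2); print(a,b,x.round(3),'miss',np.linalg.norm(np.cross(x-r1[0],r1[1])).round(3))
for u in [(335,157),(312,140),(355,138),(285,190),(320,178),(250,185),(224,200)]: print('scene z0',u,onz(S,*u,0).round(3))
for u in [(399,218),(447,215),(336,175),(365,198),(345,150),(322,135)]: print('top z0',u,onz(T,*u,0).round(3))
P((325,138),(388,187)) # white barrel end
P((248,15),(488,72))
P((327,60),(432,135))
i=cv2.imread('pics/scene0.png'); crop(i,200,30,420,200,3.6,'mic.png')
i=cv2.imread('pics/top0.png'); crop(i,300,50,540,240,3.3,'mict.png')
E
```

```text
scene z0 (335, 157) [ 0.672 -0.459  0.   ]
scene z0 (312, 140) [ 0.811 -0.49   0.   ]
scene z0 (355, 138) [ 0.676 -0.611  0.   ]
scene z0 (285, 190) [ 0.712 -0.193  0.   ]
scene z0 (320, 178) [ 0.647 -0.324  0.   ]
scene z0 (250, 185) [ 0.832 -0.134  0.   ]
scene z0 (224, 200) [ 0.854 -0.02   0.   ]
top z0 (399, 218) [ 0.631 -0.472  0.   ]
top z0 (447, 215) [ 0.726 -0.64   0.   ]
top z0 (336, 175) [ 0.702 -0.164  0.   ]
top z0 (365, 198) [ 0.655 -0.315  0.   ]
top z0 (345, 150) [ 0.831 -0.148  0.   ]
top z0 (322, 135) [ 0.858 -0.026  0.   ]
(325, 138) (388, 187) [ 0.673 -0.391  0.134] miss 0.005
(248, 15) (488, 72) [ 1.157 -0.558  0.386] miss 0.024
(327, 60) (432, 135) [ 0.749 -0.476  0.398] miss 0.013
```

View pics/mic.png

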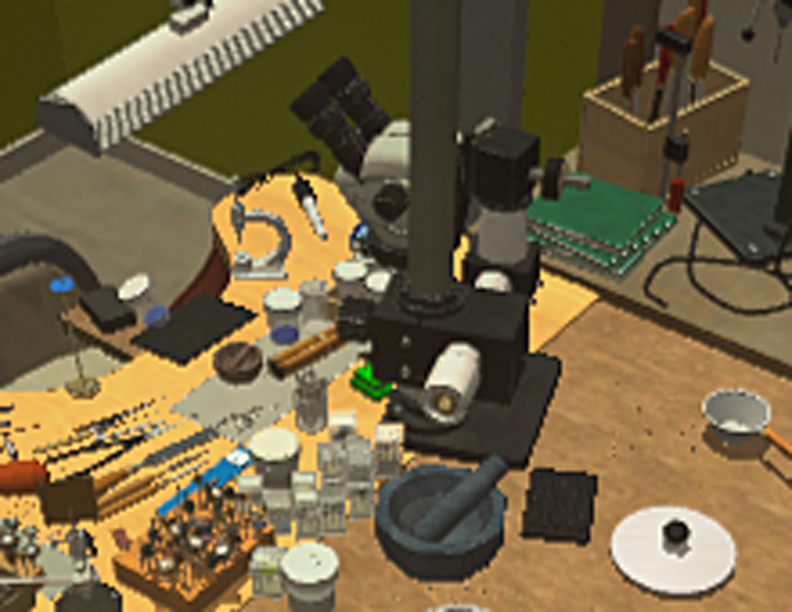

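View pics/mict.png

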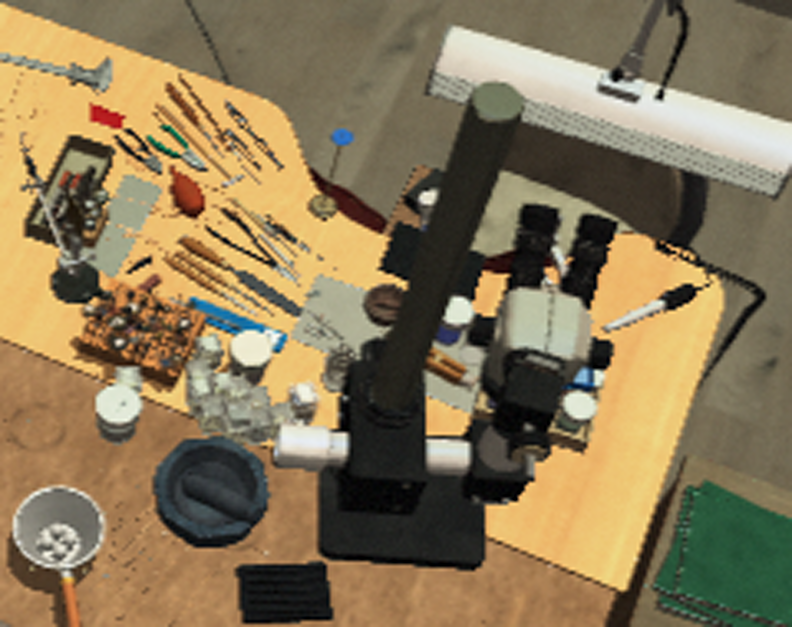

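```bash
cat > go.py <<'E'
from plan import *
from plant import arm
AL=np.radians(20);SGN=-1;HP=np.radians(140)
def plan_to(q,p1,R1,n=10):
    p0,R0=fk(q); d,r=delta(p0,R0,p1,R1)
    q2,e=step(q,np.array(p1),R1,n,it=3)
    print('shift',d.round(3),'turn',r.round(3),'|turn|deg',round(90*np.linalg.norm(r),1),'mm',round(100*np.linalg.norm(d)),'-> p',fk(q2)[0].round(3),'q',q2.round(2),'e',round(e,4))
    return q2
E
python3 - <<'E'
from go import *
s=arm.state();q=s['q'];print(fk(q)[0]-s['tool_pos'])
p0,R0=fk(q)
pp,Rp=cuptool(CUP+[0,0,.12],HC,0,AL,SGN); print(pp)
rv=(R0.inv()*Rp).as_rotvec();print(np.degrees(np.linalg.norm(rv)))
W=[(.43,.10,.25),(.45,.0,.28),(.45,-.1,.28),pp]
for k,w in enumerate(W): q=plan_to(q,np.array(w),R0*R.from_rotvec(rv*(k+1)/4))
q=plan_to(q,*cuptool(CUP,HC,0,AL,SGN))
E
```

```text
[-4.33857542e-07 -4.28917901e-09 -9.76219252e-08]
[ 0.43767271 -0.21722615  0.15414584]
149.95070301998726
shift [-0.683  0.501 -0.782] turn [ 0.053 -0.016  0.413] |turn|deg 37.5 mm 115 -> p [0.43 0.1  0.25] q [ 0.33 -0.22 -0.73  2.24  0.02  0.75  0.52] e 0.0
shift [-0.641  0.826 -0.19 ] turn [ 0.053 -0.016  0.413] |turn|deg 37.5 mm 106 -> p [ 0.45 -0.    0.28] q [ 0.5  -0.19 -0.55  2.15 -0.15  0.87  0.32] e 0.0
shift [-0.289  0.957 -0.03 ] turn [ 0.053 -0.016  0.413] |turn|deg 37.5 mm 100 -> p [ 0.45 -0.1   0.28] q [ 0.66 -0.11 -0.4   2.1  -0.27  0.93  0.05] e 0.0
shift [0.034 1.371 1.045] turn [ 0.053 -0.016  0.413] |turn|deg 37.5 mm 172 -> p [ 0.438 -0.217  0.154] q [ 0.8   0.15 -0.26  2.17 -0.43  0.73 -0.12] e 0.0
shift [-0.     0.41   1.128] turn [-0. -0.  0.] |turn|deg 0.0 mm 120 -> p [ 0.438 -0.217  0.034] q [ 0.83  0.36 -0.3   2.25 -0.51  0.44  0.02] e 0.0
```

```bash
H="python3 -m handwheel"
$H '[[[-0.1,0.08,-0.2],[0,0,0.06]],[[-0.22,0.16,-0.4],[0.02,0,0.13]],[[-0.34,0.25,-0.55],[0.03,-0.01,0.2]],[[-0.45,0.33,-0.65],[0.035,-0.01,0.27]],[[-0.57,0.42,-0.72],[0.045,-0.015,0.34]],[[-0.68,0.5,-0.78],[0.053,-0.016,0.41]]]' 0
$H '[[[-0.1,0.14,-0.03],[0.01,0,0.07]],[[-0.21,0.28,-0.06],[0.02,0,0.14]],[[-0.32,0.41,-0.1],[0.03,-0.01,0.21]],[[-0.43,0.55,-0.13],[0.035,-0.01,0.28]],[[-0.54,0.69,-0.16],[0.045,-0.015,0.35]],[[-0.64,0.83,-0.19],[0.053,-0.016,0.41]]]'
$H '[[[-0.05,0.16,0],[0.01,0,0.07]],[[-0.1,0.32,-0.01],[0.02,0,0.14]],[[-0.15,0.48,-0.01],[0.03,-0.01,0.21]],[[-0.2,0.64,-0.02],[0.035,-0.01,0.28]],[[-0.25,0.8,-0.02],[0.045,-0.015,0.35]],[[-0.29,0.96,-0.03],[0.053,-0.016,0.41]]]'
python3 - <<'E'
from go import *
s=log();q=s['q'];print(q.round(2))
i=arm.camera_info('wrist');cv2.imwrite('pics/w3.png',arm.camera('wrist'))
cv2.imwrite('pics/t3.png',arm.camera('top'))
print(proj(i,CUP+[0,0,.05]))
q=plan_to(q,*cuptool(CUP+[0,0,.12],HC,0,AL,SGN))
E
```

```text
clock: 6.6
tool_pos: [0.4307, 0.0981, 0.2474]
orientation: [0.089, 0.879, 0.445, 0.148]
wrist_force: [-0.0, 0.1, -0.8]
width: 0.499
clock: 7.1
tool_pos: [0.451, -0.0025, 0.2763]
orientation: [0.007, 0.979, 0.148, 0.138]
wrist_force: [0.2, 0.1, 0.2]
width: 0.5
clock: 7.6
tool_pos: [0.4512, -0.1027, 0.276]
orientation: [-0.076, 0.977, -0.164, 0.114]
wrist_force: [-0.5, 0.5, -0.3]
width: 0.499
[ 0.67 -0.1  -0.42  2.1  -0.26  0.93  0.05]
[[341.26627267 240.79490707]]
shift [0.021 1.337 1.013] turn [ 0.058 -0.013  0.416] |turn|deg 37.8 mm 168 -> p [ 0.438 -0.217  0.154] q [ 0.82  0.15 -0.27  2.17 -0.42  0.72 -0.12] e 0.0
```

View pics/w3.png

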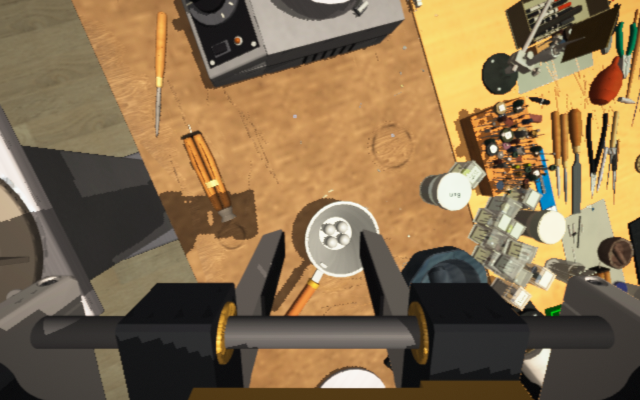

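```bash
H="python3 -m handwheel"
$H '[[[0,0.16,0.12],[0.01,0,0.07]],[[0,0.33,0.25],[0.02,0,0.14]],[[0,0.5,0.37],[0.03,-0.01,0.21]],[[0.01,0.66,0.5],[0.04,-0.01,0.28]],[[0.01,0.83,0.62],[0.05,-0.01,0.35]],[[0.02,1,0.75],[0.058,-0.013,0.416]]]'
python3 - <<'E'
from go import *
s=log();q=s['q'];print(q.round(2))
i=arm.camera_info('wrist');cv2.imwrite('pics/w4.png',arm.camera('wrist'))
cv2.imwrite('pics/s4.png',arm.camera('scene'))
Rc=R.from_euler('z',HC)
for v in ([0,0,.05],[.053,0,.05],[-.073,0,.0605],[-.145,0,.0605],[-.084,0,.052]): print(v,proj(i,CUP+Rc.apply(v)).round(1))
q=plan_to(q,*cuptool(CUP+[0,0,.06],HC,0,AL,SGN))
E
```

```text
clock: 8.2
tool_pos: [0.442, -0.1874, 0.1853]
orientation: [-0.154, 0.87, -0.462, 0.082]
wrist_force: [0.4, -0.2, 0.0]
width: 0.502
[ 0.79  0.08 -0.3   2.17 -0.41  0.77 -0.21]
[0, 0, 0.05] [[344.7 182. ]]
[0.053, 0, 0.05] [[344.7 133.9]]
[-0.073, 0, 0.0605] [[345.5 251.1]]
[-0.145, 0, 0.0605] [[345.6 322.9]]
[-0.084, 0, 0.052] [[344.9 260.9]]
shift [0.223 0.504 0.786] turn [-0.001  0.001  0.002] |turn|deg 0.2 mm 96 -> p [ 0.438 -0.217  0.094] q [ 0.83  0.25 -0.3   2.22 -0.45  0.58 -0.06] e 0.0
```

View pics/w4.png

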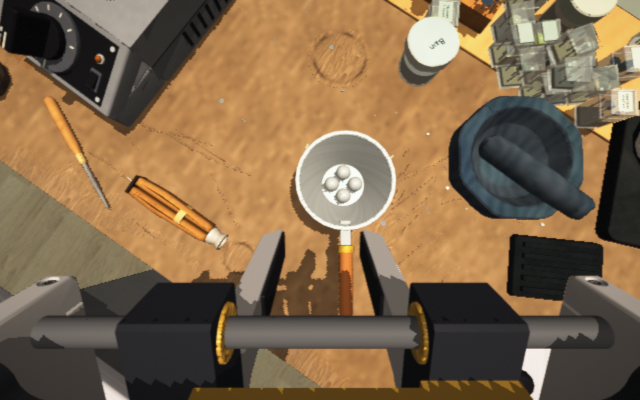

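View pics/s4.png

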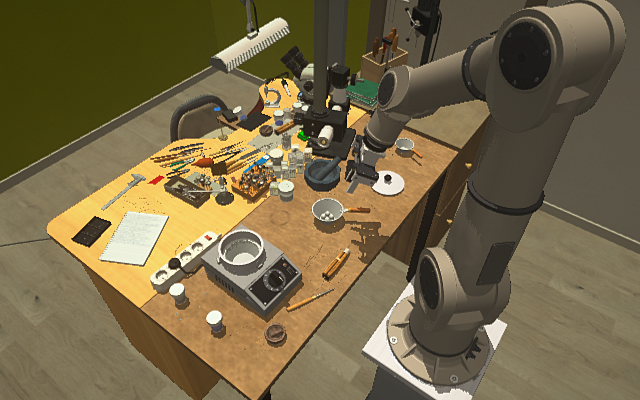

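```bash
sed -i 's/^CUP=.*HC=/CUP=np.array([.5035,-.174,0.]); HC=/' plan.py; H="python3 -m handwheel"
$H '[[[0.08,0.17,0.26],[0,0,0]],[[0.16,0.34,0.52],[0,0,0]],[[0.23,0.51,0.79],[0,0,0]]]'
python3 - <<'E'
from go import *
s=log();q=s['q'];print(q.round(2))
i=arm.camera_info('wrist');cv2.imwrite('pics/w5.png',arm.camera('wrist'))
q=plan_to(q,*cuptool(CUP,HC,0,AL,SGN))
E
```

```text
clock: 8.55
tool_pos: [0.4393, -0.2176, 0.0945]
orientation: [-0.153, 0.872, -0.458, 0.083]
wrist_force: [0.8, -0.2, -0.7]
width: 0.5
[ 0.83  0.25 -0.3   2.22 -0.46  0.58 -0.05]
shift [-0.007  0.206  0.567] turn [-0.001 -0.     0.008] |turn|deg 0.7 mm 60 -> p [ 0.439 -0.217  0.034] q [ 0.84  0.37 -0.32  2.25 -0.49  0.44  0.01] e 0.0
```

View pics/w5.png

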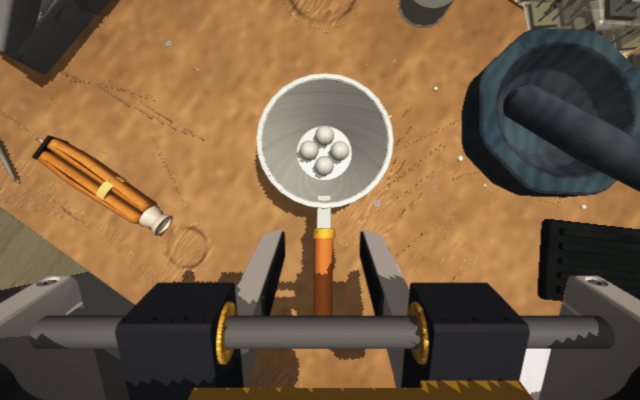

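Handle is centred between the fingers (u≈324) and vertical in the picture. Four balls are in the cup at (324,150). Descend, then close.

```bash
H="python3 -m handwheel"
$H '[[[0,0.08,0.22],[0,0,0]],[[0,0.16,0.44],[0,0,0]],[[0,0.206,0.567],[0,0,0]],[[0,0.206,0.567],[0,0,0]]]'
$H '[[[0,0,0],[0,0,0]],[[0,0,0],[0,0,0]],[[0,0,0],[0,0,0]],[[0,0,0],[0,0,0]],[[0,0,0],[0,0,0]],[[0,0,0],[0,0,0]]]' -1
python3 - <<'E'
from go import *
s=log();q=s['q'];print(q.round(2),s['wrist_force'],s['moment'])
cv2.imwrite('pics/w6.png',arm.camera('wrist'))
E
```

```text
clock: 8.93
tool_pos: [0.4385, -0.2158, 0.0334]
orientation: [-0.155, 0.871, -0.459, 0.081]
wrist_force: [-1.0, 0.6, -0.9]
width: 0.501
clock: 9.43
tool_pos: [0.4396, -0.2181, 0.0355]
orientation: [-0.154, 0.871, -0.46, 0.083]
wrist_force: [-0.5, -1.2, 2.7]
width: 0.149
[ 0.84  0.36 -0.32  2.25 -0.5   0.44  0.02] [-0.50839488 -1.23078624  2.72225682] [-0.27404176  0.15965821 -0.03897907]
```

View pics/w6.png

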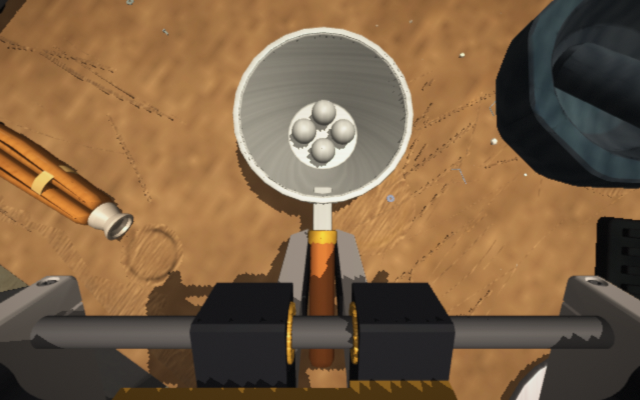

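```bash
H="python3 -m handwheel"
$H '[[[0,-0.034,-0.094],[0,0,0]],[[0,-0.07,-0.19],[0,0,0]],[[0,-0.103,-0.28],[0,0,0]],[[0,-0.137,-0.376],[0,0,0]],[[0,-0.137,-0.376],[0,0,0]]]'
python3 - <<'E'
from go import *
s=log();q=s['q'];print(q.round(2),s['wrist_force'],s['moment'])
cv2.imwrite('pics/w7.png',arm.camera('wrist'))
t0=arm.camera('scene'); crop(t0,290,150,410,240,6,'s7.png')
E
```

```text
clock: 9.9
tool_pos: [0.44, -0.2183, 0.0773]
orientation: [-0.154, 0.871, -0.459, 0.084]
wrist_force: [1.3, 0.1, -2.4]
width: 0.145
[ 0.83  0.28 -0.3   2.23 -0.47  0.54 -0.03] [ 1.33052752  0.14516126 -2.44330896] [-0.47637244  0.49580294  0.01304727]
```

View pics/w7.png

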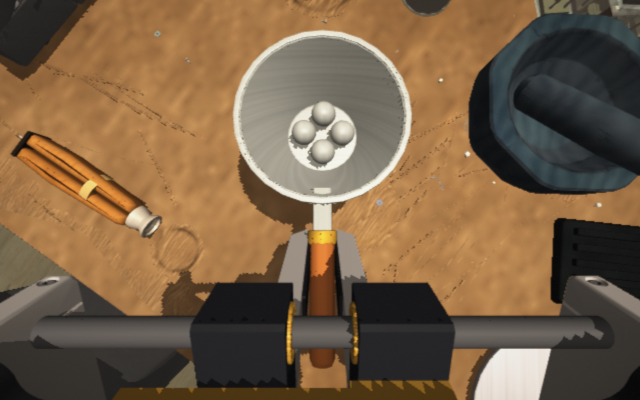

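View pics/s7.png

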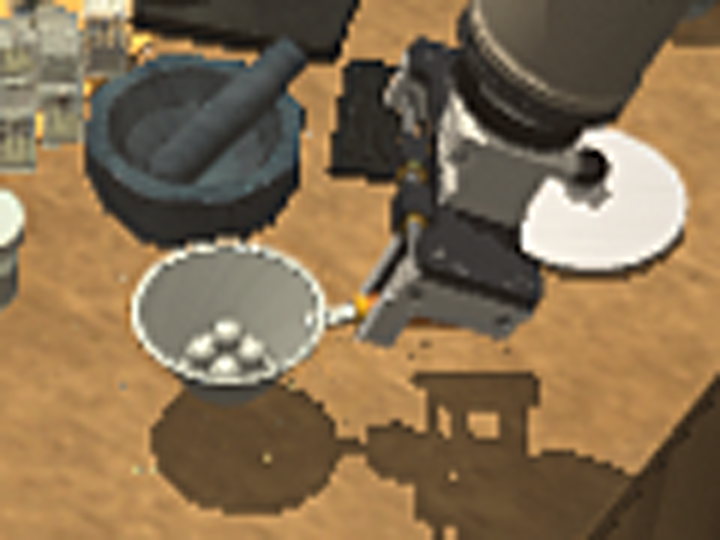

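```bash
cat >> go.py <<'E'
# cup in tool from the grasp log entry (the one before lift)
def _T():
    for l in open('log.jsonl'):
        j=json.loads(l)
        if abs(j['clock']-9.43)<.03: 
            Rt=rot(j['orientation']);p=np.array(j['tool_pos'])
            Rc=R.from_euler('z',HC); return Rc.inv()*Rt, Rc.inv().apply(p-CUP)
if os.path.exists('log.jsonl') and _T() is not None: RTC,PTC=_T()
def ct(C,h,tau):
    Rc=R.from_euler('z',h)*R.from_euler('y',tau); return np.array(C)+Rc.apply(PTC), Rc*RTC
def cupnow(p,Rt):
    Rc=Rt*RTC.inv(); return p-Rc.apply(PTC),Rc
E
python3 - <<'E'
from go import *
print(PTC)
s=arm.state();q=s['q']
C,Rc=cupnow(*fk(q));print(C,Rc.as_euler('zyx',degrees=True))
W=[((.50,-.12,.13),60),((.51,-.04,.2),90),((.57,.01,.2),115)]
for HPd in (130,140,150):
    print('HP',HPd)
    h=np.radians(HPd);qq=q
    t=np.radians(20);l=lipseq(h,.028,[t])[0]
    for c,hd in W: qq=plan_to(qq,*ct(c,np.radians(hd),0))
    qq=plan_to(qq,*ct(cup_for_lip(l,h,t)+[0,0,.03],h,0))
    for td in (20,45,60,75,90,100):
        t=np.radians(td);l=lipseq(h,.028,[t])[0]
        qq=plan_to(qq,*ct(cup_for_lip(l,h,t),h,t)) 
E
```

```text
[-0.07760043 -0.000958    0.03549366]
[ 0.50324891 -0.17382393  0.04006063] [ 3.39232234e+01 -4.61511051e-03 -1.01696519e-02]
HP 130
shift [-0.119 -0.646 -0.721] turn [ 0.001 -0.1   -0.272] |turn|deg 26.1 mm 98 -> p [ 0.462 -0.188  0.165] q [ 0.82  0.23 -0.35  2.04 -0.35  0.9   0.18] e 0.0
shift [ 0.082 -1.04  -0.363] turn [ 0.001 -0.115 -0.313] |turn|deg 30.0 mm 110 -> p [ 0.511 -0.118  0.235] q [ 0.72  0.28 -0.46  1.82 -0.24  1.18  0.38] e 0.0
shift [ 0.931 -0.534  0.2  ] turn [ 0.001 -0.096 -0.261] |turn|deg 25.0 mm 109 -> p [ 0.604 -0.06   0.235] q [ 0.55  0.48 -0.53  1.56 -0.08  1.33  0.51] e 0.0
shift [ 1.177 -0.32   0.375] turn [ 0.001 -0.058 -0.156] |turn|deg 15.0 mm 128 -> p [0.692 0.029 0.212] q [ 0.34  0.66 -0.57  1.32  0.04  1.42  0.55] e 0.0
shift [ 0.001 -0.138  0.111] turn [-0.222 -0.002 -0.   ] |turn|deg 20.0 mm 18 -> p [0.681 0.042 0.206] q [ 0.21  0.49 -0.52  1.56  0.25  1.17  0.35] e 0.0
shift [ 0.002 -0.252 -0.298] turn [-0.278 -0.002 -0.   ] |turn|deg 25.0 mm 39 -> p [0.665 0.062 0.236] q [-0.06  0.33 -0.44  1.77  0.65  1.06 -0.09] e 0.0
shift [ 0.002 -0.186 -0.1
[... 3032 characters left out ...]
 39 -> p [0.694 0.097 0.236] q [ 0.    0.33 -0.51  1.79  0.67  0.92  0.22] e 0.0
shift [ 0.002 -0.186 -0.188] turn [-0.167 -0.001 -0.   ] |turn|deg 15.0 mm 26 -> p [0.672 0.109 0.245] q [-0.17  0.26 -0.47  1.97  1.03  0.89 -0.21] e 0.0
shift [ 0.001 -0.141 -0.3  ] turn [-0.167 -0.001 -0.   ] |turn|deg 15.0 mm 33 -> p [0.646 0.124 0.259] q [-0.33  0.26 -0.47  2.12  1.35  1.06 -0.62] e 0.0
shift [ 0.001 -0.125 -0.32 ] turn [-0.167 -0.001 -0.   ] |turn|deg 15.0 mm 34 -> p [0.617 0.141 0.268] q [-0.49  0.36 -0.48  2.23  1.54  1.36 -0.94] e 0.0
shift [ 0.001 -0.074 -0.217] turn [-0.111 -0.001 -0.   ] |turn|deg 10.0 mm 23 -> p [0.597 0.152 0.268] q [-0.6   0.48 -0.47  2.27  1.6   1.59 -1.12] e 0.0
```

```bash
H="python3 -m handwheel"
$H '[[[-0.01,-0.06,-0.09],[0,-0.01,-0.03]],[[-0.03,-0.14,-0.18],[0,-0.02,-0.06]],[[-0.04,-0.23,-0.27],[0,-0.035,-0.095]],[[-0.06,-0.32,-0.36],[0,-0.05,-0.13]],[[-0.075,-0.4,-0.45],[0,-0.06,-0.165]],[[-0.09,-0.48,-0.54],[0,-0.075,-0.2]],[[-0.105,-0.56,-0.63],[0,-0.09,-0.24]],[[-0.12,-0.65,-0.72],[0,-0.1,-0.272]]]'
python3 - <<'E'
from go import *
s=log();q=s['q']
C,Rc=cupnow(*fk(q));print(C,Rc.as_euler('zyx',degrees=True))
h=np.radians(130);t=np.radians(20);l=lipseq(h,.028,[t])[0]
for c,hd in [((.51,-.04,.2),90),((.57,.01,.2),115),(cup_for_lip(l,h,t)+[0,0,.03],130)]: q=plan_to(q,*ct(c,np.radians(hd),0))
E
```

```text
clock: 10.67
tool_pos: [0.4619, -0.1872, 0.1648]
orientation: [-0.169, 0.952, -0.25, 0.045]
wrist_force: [0.4, 0.4, -3.0]
width: 0.146
[ 0.4995485  -0.11935442  0.12925406] [6.01812601e+01 1.55718458e-01 1.16849300e-02]
shift [ 0.086 -1.038 -0.372] turn [ 0.002 -0.113 -0.312] |turn|deg 29.8 mm 111 -> p [ 0.511 -0.118  0.235] q [ 0.72  0.28 -0.46  1.82 -0.24  1.18  0.38] e 0.0
shift [ 0.931 -0.534  0.2  ] turn [ 0.001 -0.096 -0.261] |turn|deg 25.0 mm 109 -> p [ 0.604 -0.06   0.235] q [ 0.55  0.48 -0.53  1.56 -0.08  1.33  0.51] e 0.0
shift [ 1.177 -0.32   0.375] turn [ 0.001 -0.058 -0.156] |turn|deg 15.0 mm 128 -> p [0.692 0.029 0.212] q [ 0.34  0.66 -0.57  1.32  0.04  1.42  0.55] e 0.0
```

```bash
H="python3 -m handwheel"
$H '[[[0.01,-0.12,-0.05],[0,-0.01,-0.04]],[[0.02,-0.25,-0.1],[0,-0.025,-0.08]],[[0.03,-0.38,-0.14],[0,-0.04,-0.115]],[[0.04,-0.5,-0.19],[0,-0.055,-0.155]],[[0.05,-0.62,-0.23],[0,-0.07,-0.195]],[[0.06,-0.75,-0.28],[0,-0.085,-0.235]],[[0.07,-0.87,-0.33],[0,-0.1,-0.275]],[[0.086,-1,-0.37],[0,-0.113,-0.312]]]'
$H '[[[0.12,-0.07,0.02],[0,-0.01,-0.03]],[[0.23,-0.13,0.05],[0,-0.025,-0.065]],[[0.35,-0.2,0.07],[0,-0.035,-0.1]],[[0.47,-0.27,0.1],[0,-0.05,-0.13]],[[0.58,-0.33,0.12],[0,-0.06,-0.165]],[[0.7,-0.4,0.15],[0,-0.07,-0.195]],[[0.81,-0.47,0.17],[0,-0.085,-0.23]],[[0.93,-0.53,0.2],[0,-0.096,-0.26]]]'
python3 - <<'E'
from go import *
s=log();q=s['q']
C,Rc=cupnow(*fk(q));print(C,Rc.as_euler('zyx',degrees=True))
cv2.imwrite('pics/s8.png',arm.camera('scene'))
h=np.radians(130);t=np.radians(20);l=lipseq(h,.028,[t])[0]
C1=cup_for_lip(l,h,t)+[0,0,.03]; print('target',C1)
for c,hd in [(C*.5+C1*.5,125),(C1,130)]: q=plan_to(q,*ct(c,np.radians(hd),0))
E
```

```text
clock: 11.33
tool_pos: [0.5096, -0.1206, 0.2339]
orientation: [-0.174, 0.985, 0.004, 0.001]
wrist_force: [-0.9, 0.0, -3.6]
width: 0.147
clock: 12.0
tool_pos: [0.6027, -0.0634, 0.2331]
orientation: [-0.17, 0.961, 0.216, -0.038]
wrist_force: [0.0, -0.2, -3.0]
width: 0.148
[0.56905563 0.00642641 0.19732034] [ 1.14975151e+02  5.19389158e-02 -2.21388220e-01]
target [0.64100358 0.08829877 0.17623454]
shift [ 0.634 -0.176  0.18 ] turn [ 0.002 -0.037 -0.105] |turn|deg 10.0 mm 68 -> p [ 0.65  -0.016  0.222] q [ 0.44  0.58 -0.56  1.43 -0.01  1.39  0.55] e 0.0
shift [ 0.598 -0.084  0.145] turn [ 0.    -0.019 -0.052] |turn|deg 5.0 mm 62 -> p [0.692 0.029 0.212] q [ 0.34  0.66 -0.56  1.32  0.04  1.42  0.55] e 0.0
```

View pics/s8.png

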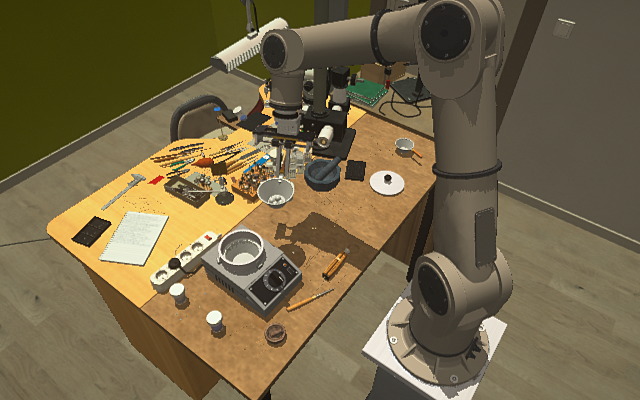

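```bash
H="python3 -m handwheel"
$H '[[[0.13,-0.04,0.04],[0,-0.01,-0.02]],[[0.25,-0.07,0.07],[0,-0.015,-0.04]],[[0.38,-0.1,0.1],[0,-0.02,-0.06]],[[0.5,-0.14,0.14],[0,-0.03,-0.08]],[[0.63,-0.176,0.18],[0,-0.037,-0.105]]]'
$H '[[[0.12,-0.02,0.03],[0,-0.01,-0.015]],[[0.24,-0.04,0.06],[0,-0.015,-0.03]],[[0.36,-0.06,0.09],[0,-0.019,-0.04]],[[0.48,-0.07,0.12],[0,-0.019,-0.052]],[[0.6,-0.084,0.145],[0,-0.019,-0.052]],[[0.6,-0.084,0.145],[0,-0.019,-0.052]]]'
python3 - <<'E'
from go import *
s=log();q=s['q']
C,Rc=cupnow(*fk(q));print(C,Rc.as_euler('zyx',degrees=True))
S=arm.camera_info('scene');im=arm.camera('scene');crop(im,190,160,330,280,5,'s9.png')
L=C+Rc.apply([.053,0,.05]);print('lip px scene crop',(proj(S,L)-[190,160])*5, 'rim c',(proj(S,C+Rc.apply([0,0,.05]))-[190,160])*5,'collar c',(proj(S,COL)-[190,160])*5)
W=arm.camera_info('wrist');im=arm.camera('wrist');cv2.imwrite('pics/w9.png',im)
a=np.linspace(0,2*np.pi,9)[:8]
print('w: rim c',proj(W,C+Rc.apply([0,0,.05])),'lip',proj(W,L),'collar c',proj(W,COL))
h=np.radians(130)
for td in (20,45,57):
    t=np.radians(td);l=lipseq(h,.028,[t])[0]
    q=plan_to(q,*ct(cup_for_lip(l,h,t),h,t)) 
E
```

```text
clock: 12.47
tool_pos: [0.6503, -0.0156, 0.2225]
orientation: [-0.166, 0.938, 0.299, -0.051]
wrist_force: [1.0, 0.2, -3.0]
width: 0.148
clock: 12.97
tool_pos: [0.6923, 0.0313, 0.2117]
orientation: [-0.164, 0.924, 0.34, -0.058]
wrist_force: [0.3, 0.5, -2.4]
width: 0.147
[0.64191485 0.09013829 0.17596239] [ 1.29900694e+02 -1.42998478e-01 -1.22484445e-01]
lip px scene crop [[237.63018605 264.11894142]] rim c [[243.4598254 196.7684017]] collar c [[256.472568   431.59713345]]
w: rim c [[322.02176    116.78323129]] lip [[322.63686022  32.71774717]] collar c [[320.25036175  56.47169194]]
shift [-0.017 -0.13   0.107] turn [-0.22  -0.002 -0.001] |turn|deg 19.8 mm 17 -> p [0.681 0.042 0.206] q [ 0.21  0.49 -0.52  1.56  0.25  1.17  0.35] e 0.0
shift [ 0.002 -0.252 -0.298] turn [-0.278 -0.002 -0.   ] |turn|deg 25.0 mm 39 -> p [0.665 0.062 0.236] q [-0.06  0.33 -0.44  1.77  0.65  1.06 -0.09] e 0.0
shift [ 0.001 -0.142 -0.154] turn [-0.133 -0.001 -0.   ] |turn|deg 12.0 mm 21 -> p [0.652 0.076 0.244] q [-0.21  0.31 -0.42  1.87  0.88  1.11 -0.36] e 0.0
```

View pics/s9.png

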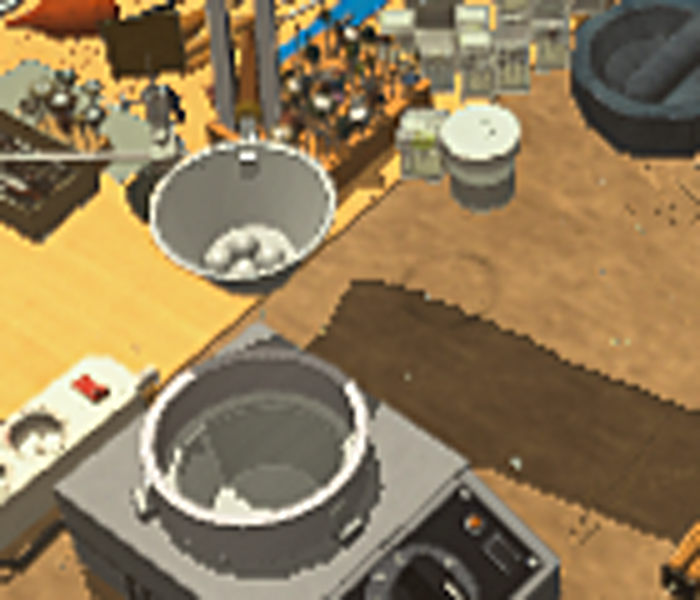

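View pics/w9.png

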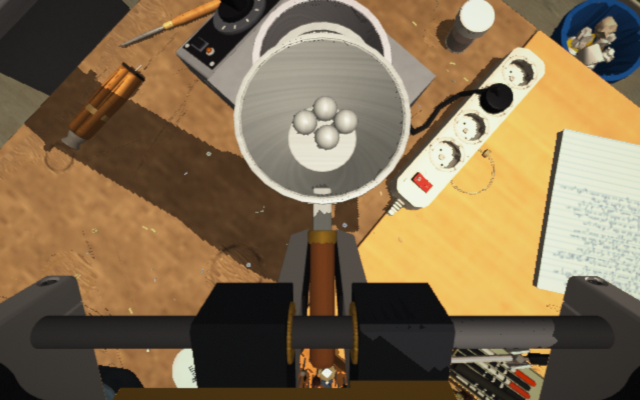

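```bash
python3 - <<'E'
from go import *
s=arm.state();p,Rt=fk(s['q']);C,Rc=cupnow(p,Rt)
S=arm.camera_info('scene');W=arm.camera_info('wrist')
a=np.linspace(0,2*np.pi,72);ring=np.c_[.053*np.cos(a),.053*np.sin(a),.05+0*a]
g=C+Rc.apply([XG,0,.052])
def ext(c,z): return [c.min(0).round(1),c.max(0).round(1)]
for sag in (0,2,4,6):
    Rs=Rc*R.from_euler('y',np.radians(sag)); o=g-Rs.apply([XG,0,.052])
    pts=o+Rs.apply(ring); print(sag,ext((proj(S,pts)+.5-[190,160])*5,0),ext(proj(W,pts),0))
# initial cup in scene crop scale10 offset 305,190
pts=CUP+R.from_euler('z',HC).apply(ring);print('init scene',ext((proj(S,pts)+.5-[305,190])*10,0))
c=COL+np.c_[.066*np.cos(a),.066*np.sin(a),0*a];print('collar',ext((proj(S,c)+.5-[190,160])*5,0))
E
```

```text
0 [array([157. , 133.6]), array([341. , 264.7])] [array([231.9,  33.4]), array([408.2, 205.5])]
2 [array([157.8, 134.8]), array([341.4, 270.1])] [array([233.3,  38.3]), array([406.8, 205.7])]
4 [array([158.6, 135.9]), array([341.9, 275.3])] [array([234.6,  43.2]), array([405.5, 206. ])]
6 [array([159.4, 137. ]), array([342.3, 280.3])] [array([235.9,  48.1]), array([404.3, 206.4])]
init scene [array([81.9, 81.1]), array([392.7, 308.9])]
collar [array([144.5, 348.2]), array([372.2, 526.3])]
```

```bash
python3 - <<'E'
from go import *
s=arm.state();p,Rt=fk(s['q']);C,Rc=cupnow(p,Rt);print(s['clock'],C)
S=arm.camera_info('scene');im=arm.camera('scene')
big=cv2.resize(im[180:230,212:267],None,fx=12,fy=12,interpolation=cv2.INTER_NEAREST)
a=np.linspace(0,2*np.pi,72);ring=np.c_[.053*np.cos(a),.053*np.sin(a),.05+0*a]
g=C+Rc.apply([XG,0,.052])
for sag,col in ((0,(0,0,255)),(4,(0,255,0))):
    Rs=Rc*R.from_euler('y',np.radians(sag)); o=g-Rs.apply([XG,0,.052])
    pts=((proj(S,o+Rs.apply(ring))+.5-[212,180])*12).astype(int)
    cv2.polylines(big,[pts.reshape(-1,1,2)],True,col,1)
cv2.imwrite('pics/z9.png',big)
E
```

```text
13.0667 [0.64115227 0.08793204 0.17629959]
```

View pics/z9.png

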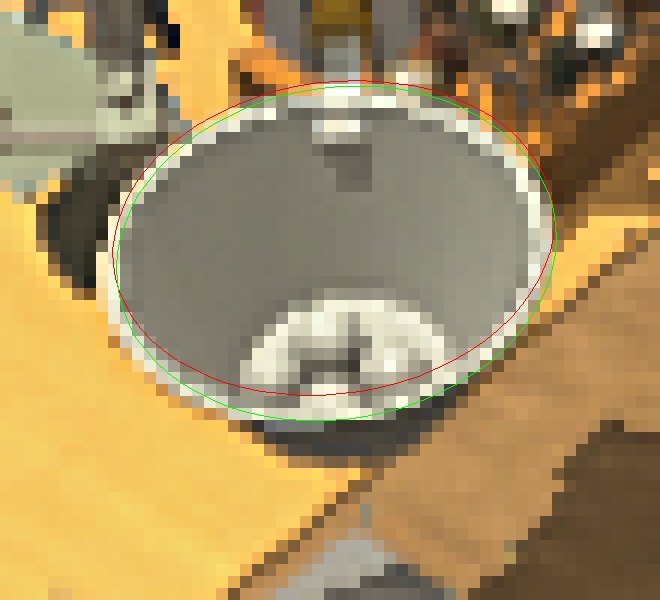

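```bash
cat >> go.py <<'E'
SAG=np.radians(3)
def _sag():
    # cup turned by SAG about its y through the grip: tool in cup frame becomes Ry(-SAG) about grip
    g=np.array([XG,0,.052]); r=R.from_euler('y',-SAG)
    return r*RTC, g+r.apply(PTC-g)
RTC,PTC=_sag()
E
python3 - <<'E'
from go import *
s=arm.state();q=s['q'];C,Rc=cupnow(*fk(q));print(C,Rc.as_euler('zyx',degrees=True),'lip',C+Rc.apply([.053,0,.05]))
h=np.radians(130)
for td in (20,40,57,65):
    t=np.radians(td);l=lipseq(h,.028,[t],.014)[0]
    q=plan_to(q,*ct(cup_for_lip(l,h,t),h,t)) 
E
```

```text
[0.64286669 0.08504106 0.17211948] [129.73109427  -2.0607584   -2.53864502] lip [0.60721382 0.12792013 0.21901573]
shift [ 0.01  -0.159  0.102] turn [-0.186 -0.002 -0.003] |turn|deg 16.7 mm 19 -> p [0.68  0.043 0.208] q [ 0.24  0.51 -0.53  1.53  0.21  1.2   0.39] e 0.0
shift [ 0.002 -0.196 -0.239] turn [-0.222 -0.002 -0.   ] |turn|deg 20.0 mm 31 -> p [0.668 0.057 0.233] q [ 0.04  0.36 -0.47  1.71  0.5   1.08  0.07] e 0.0
shift [ 0.002 -0.213 -0.194] turn [-0.189 -0.002 -0.   ] |turn|deg 17.0 mm 29 -> p [0.652 0.077 0.246] q [-0.17  0.31 -0.43  1.85  0.82  1.1  -0.3 ] e 0.0
shift [ 0.001 -0.095 -0.125] turn [-0.089 -0.001 -0.   ] |turn|deg 8.0 mm 16 -> p [0.642 0.088 0.251] q [-0.27  0.32 -0.43  1.9   0.96  1.17 -0.48] e 0.0
```

```bash
H="python3 -m handwheel"
$H '[[[0,-0.04,0.025],[-0.04,0,0]],[[0,-0.08,0.05],[-0.09,0,0]],[[0.01,-0.12,0.075],[-0.14,0,0]],[[0.01,-0.16,0.1],[-0.186,0,-0.003]],[[0.01,-0.16,0.1],[-0.186,0,-0.003]]]'
$H '[[[0,-0.04,-0.05],[-0.04,0,0]],[[0,-0.08,-0.1],[-0.09,0,0]],[[0,-0.12,-0.145],[-0.135,0,0]],[[0,-0.16,-0.19],[-0.18,0,0]],[[0,-0.196,-0.239],[-0.222,0,0]],[[0,-0.196,-0.239],[-0.222,0,0]]]'
cat > chk.py <<'E'
from go import *
import sys
s=log();q=s['q'];C,Rc=cupnow(*fk(q));L=C+Rc.apply([.053,0,.05])
ax=Rc.apply([0,0,1]);print('clock',s['clock'],'tilt',np.degrees(np.arccos(ax[2])).round(1),'lip-collar',((L-COL)*1000).round(1),'along h',round(1000*(L-COL)@[np.cos(np.radians(130)),np.sin(np.radians(130)),0],1),'q',q.round(2),'F',s['wrist_force'].round(1))
S=arm.camera_info('scene');im=arm.camera('scene')
x0,y0=200,175;big=cv2.resize(im[y0:y0+100,x0:x0+100],None,fx=6,fy=6,interpolation=cv2.INTER_NEAREST)
a=np.linspace(0,2*np.pi,72);ring=np.c_[.053*np.cos(a),.053*np.sin(a),.05+0*a]
g=C+Rc.apply([XG,0,.052])
def pl(P,col): cv2.polylines(big,[((proj(S,P)+[-.6,.5]-[x0,y0])*6).astype(int).reshape(-1,1,2)],True,col,1)
pl(C+Rc.apply(ring),(0,0,255))
pl(COL+np.c_[.059*np.cos(a),.059*np.sin(a),0*a],(255,0,0))
cv2.imwrite('pics/'+sys.argv[1],big)
h=np.radians(130)
for td in map(float,sys.argv[2:]):
    t=np.radians(td);l=lipseq(h,.028,[t],.014)[0]
    q=plan_to(q,*ct(cup_for_lip(l,h,t),h,t)) 
E
python3 chk.py c10.png 57 65
```

```text
clock: 13.53
tool_pos: [0.6786, 0.0467, 0.2102]
orientation: [-0.025, 0.937, 0.348, -0.006]
wrist_force: [-0.6, 1.7, -3.4]
width: 0.148
clock: 14.03
tool_pos: [0.6669, 0.0599, 0.2348]
orientation: [0.138, 0.928, 0.343, 0.054]
wrist_force: [0.1, 1.0, -3.6]
width: 0.145
clock 14.0333 tilt 40.2 lip-collar [ 16.6 -18.7  36.9] along h -25.0 q [ 0.03  0.35 -0.47  1.71  0.5   1.07  0.07] F [ 0.1  1.  -3.6]
shift [-0.003 -0.186 -0.169] turn [-0.187 -0.006  0.   ] |turn|deg 16.8 mm 25 -> p [0.652 0.077 0.246] q [-0.17  0.31 -0.43  1.85  0.82  1.1  -0.3 ] e 0.0
shift [ 0.001 -0.095 -0.125] turn [-0.089 -0.001 -0.   ] |turn|deg 8.0 mm 16 -> p [0.642 0.088 0.251] q [-0.27  0.32 -0.43  1.9   0.96  1.17 -0.48] e 0.0
```

View pics/c10.png

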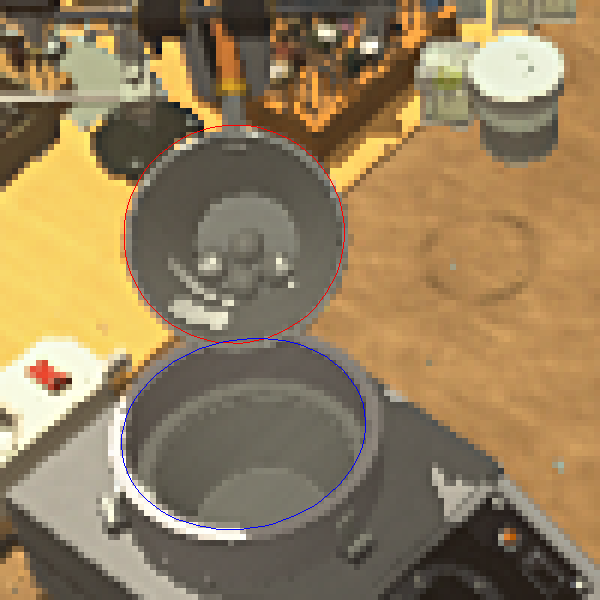

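```bash
H="python3 -m handwheel"
$H '[[[0,-0.04,-0.034],[-0.04,0,0]],[[0,-0.08,-0.07],[-0.075,0,0]],[[0,-0.11,-0.1],[-0.11,0,0]],[[0,-0.15,-0.135],[-0.15,-0.006,0]],[[0,-0.186,-0.169],[-0.187,-0.006,0]],[[0,-0.186,-0.169],[-0.187,-0.006,0]]]'
python3 chk.py c11.png 62 67 72 80 88 96
```

```text
clock: 14.58
tool_pos: [0.6524, 0.0759, 0.2433]
orientation: [0.273, 0.898, 0.331, 0.097]
wrist_force: [0.6, 0.7, -3.2]
width: 0.145
clock 14.5833 tilt 56.8 lip-collar [ 18.2 -22.4  17.4] along h -28.9 q [-0.17  0.31 -0.43  1.84  0.82  1.1  -0.3 ] F [ 0.6  0.7 -3.2]
shift [ 0.003 -0.063 -0.092] turn [-0.057  0.001  0.   ] |turn|deg 5.2 mm 11 -> p [0.646 0.084 0.247] q [-0.24  0.31 -0.43  1.88  0.91  1.14 -0.41] e 0.0
shift [ 0.    -0.041 -0.103] turn [-0.056 -0.    -0.   ] |turn|deg 5.0 mm 11 -> p [0.64  0.091 0.253] q [-0.3   0.32 -0.42  1.91  0.99  1.2  -0.52] e 0.0
shift [ 0.    -0.038 -0.107] turn [-0.056 -0.    -0.   ] |turn|deg 5.0 mm 11 -> p [0.633 0.099 0.258] q [-0.36  0.34 -0.42  1.93  1.07  1.26 -0.61] e 0.0
shift [ 0.001 -0.065 -0.17 ] turn [-0.089 -0.001 -0.   ] |turn|deg 8.0 mm 18 -> p [0.622 0.112 0.264] q [-0.45  0.38 -0.42  1.97  1.16  1.38 -0.75] e 0.0
shift [ 0.001 -0.065 -0.17 ] turn [-0.089 -0.001 -0.   ] |turn|deg 8.0 mm 18 -> p [0.611 0.126 0.268] q [-0.54  0.44 -0.41  1.99  1.24  1.51 -0.87] e 0.0
shift [ 0.001 -0.065 -0.17 ] turn [-0.089 -0.001 -0.   ] |turn|deg 8.0 mm 18 -> p [0.599 0.14  0.27 ] q [-0.63  0.51 -0.39  2.01  1.29  1.64 -0.98] e 0.0
```

View pics/c11.png

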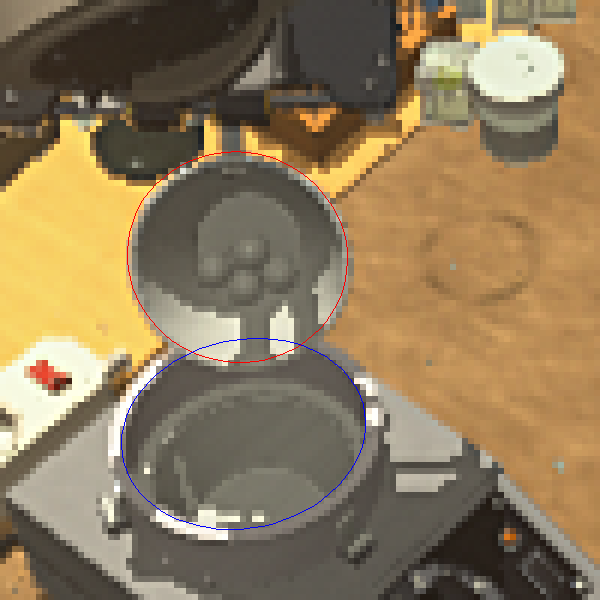

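```bash
H="python3 -m handwheel"
$H '[[[0,-0.02,-0.03],[-0.02,0,0]],[[0,-0.04,-0.06],[-0.04,0,0]],[[0,-0.063,-0.092],[-0.057,0,0]]]'
$H '[[[0,-0.01,-0.025],[-0.014,0,0]],[[0,-0.02,-0.05],[-0.028,0,0]],[[0,-0.03,-0.077],[-0.042,0,0]],[[0,-0.041,-0.103],[-0.056,0,0]]]'
python3 chk.py c12.png 72 80 88 96
```

```text
clock: 14.88
tool_pos: [0.6473, 0.0802, 0.2483]
orientation: [0.312, 0.886, 0.324, 0.111]
wrist_force: [0.6, 0.5, -2.9]
width: 0.144
clock: 15.22
tool_pos: [0.6411, 0.0877, 0.2538]
orientation: [0.35, 0.872, 0.318, 0.125]
wrist_force: [-0.2, 0.0, -3.8]
width: 0.145
clock 15.2167 tilt 66.9 lip-collar [ 19.5 -24.8  15. ] along h -31.5 q [-0.3   0.32 -0.42  1.91  0.99  1.2  -0.51] F [-0.2  0.  -3.8]
shift [ 0.013 -0.071 -0.127] turn [-0.057  0.003 -0.002] |turn|deg 5.1 mm 15 -> p [0.633 0.099 0.258] q [-0.36  0.34 -0.42  1.93  1.07  1.26 -0.61] e 0.0
shift [ 0.001 -0.065 -0.17 ] turn [-0.089 -0.001 -0.   ] |turn|deg 8.0 mm 18 -> p [0.622 0.112 0.264] q [-0.45  0.38 -0.42  1.97  1.16  1.38 -0.75] e 0.0
shift [ 0.001 -0.065 -0.17 ] turn [-0.089 -0.001 -0.   ] |turn|deg 8.0 mm 18 -> p [0.611 0.126 0.268] q [-0.54  0.44 -0.41  1.99  1.24  1.51 -0.87] e 0.0
shift [ 0.001 -0.065 -0.17 ] turn [-0.089 -0.001 -0.   ] |turn|deg 8.0 mm 18 -> p [0.599 0.14  0.27 ] q [-0.63  0.51 -0.39  2.01  1.29  1.63 -0.98] e 0.0
```

View pics/c12.png

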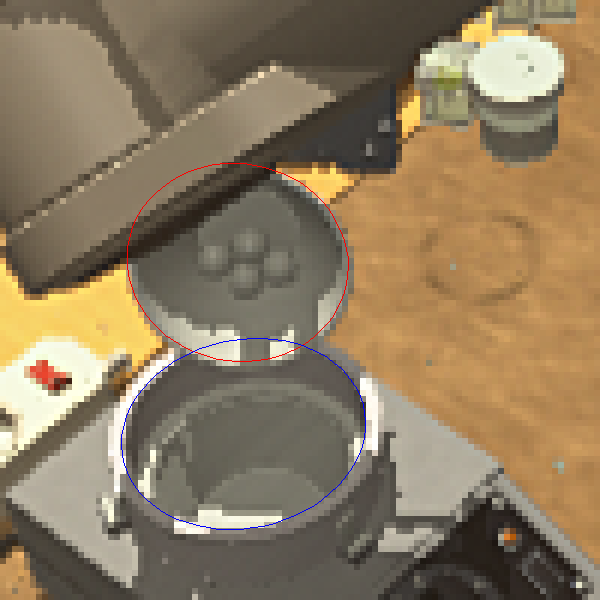

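```bash
H="python3 -m handwheel"
$H '[[[0,-0.015,-0.03],[-0.014,0,0]],[[0,-0.03,-0.06],[-0.028,0,0]],[[0.005,-0.045,-0.095],[-0.042,0,0]],[[0.01,-0.06,-0.12],[-0.056,0,0]]]'
$H '[[[0,-0.01,-0.03],[-0.015,0,0]],[[0,-0.02,-0.057],[-0.03,0,0]],[[0,-0.033,-0.085],[-0.045,0,0]],[[0,-0.045,-0.115],[-0.06,0,0]],[[0,-0.055,-0.14],[-0.075,0,0]],[[0,-0.065,-0.17],[-0.089,0,0]]]'
python3 chk.py c13.png 88 96
```

```text
clock: 15.6
tool_pos: [0.6335, 0.0989, 0.2585]
orientation: [0.389, 0.855, 0.313, 0.139]
wrist_force: [0.7, 0.1, -3.3]
width: 0.148
clock: 16.1
tool_pos: [0.6221, 0.1134, 0.2647]
orientation: [0.448, 0.825, 0.303, 0.162]
wrist_force: [0.9, 0.0, -1.7]
width: 0.147
clock 16.1 tilt 80.2 lip-collar [ 18.3 -20.4  14.3] along h -27.4 q [-0.46  0.38 -0.42  1.97  1.16  1.38 -0.75] F [ 0.9  0.  -1.7]
shift [-0.006 -0.063 -0.16 ] turn [-0.087 -0.001 -0.001] |turn|deg 7.8 mm 17 -> p [0.611 0.126 0.268] q [-0.54  0.44 -0.41  1.99  1.24  1.51 -0.87] e 0.0
shift [ 0.001 -0.065 -0.17 ] turn [-0.089 -0.001 -0.   ] |turn|deg 8.0 mm 18 -> p [0.599 0.14  0.27 ] q [-0.63  0.51 -0.39  2.01  1.29  1.63 -0.98] e 0.0
```

View pics/c13.png

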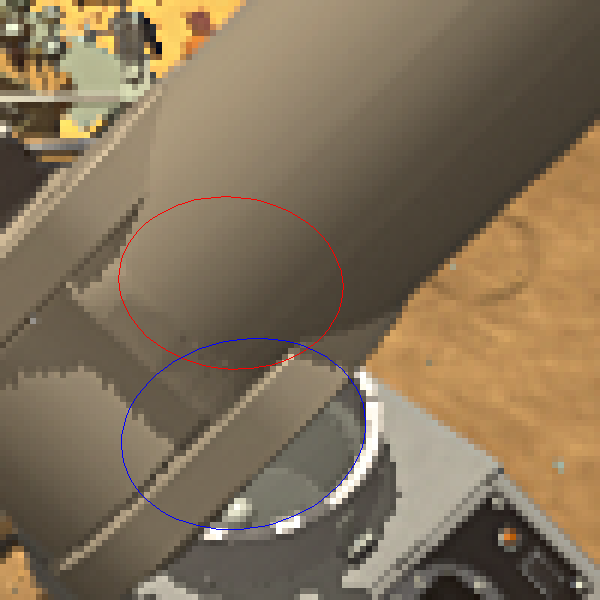

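```bash
H="python3 -m handwheel"
$H '[[[0,-0.02,-0.05],[-0.03,0,0]],[[0,-0.04,-0.1],[-0.058,0,0]],[[0,-0.063,-0.16],[-0.087,0,0]]]'
$H '[[[0,-0.02,-0.055],[-0.03,0,0]],[[0,-0.04,-0.11],[-0.06,0,0]],[[0,-0.065,-0.17],[-0.089,0,0]],[[0,-0.065,-0.17],[-0.089,0,0]],[[0,-0.065,-0.17],[-0.089,0,0]],[[0,-0.065,-0.17],[-0.089,0,0]],[[0,-0.065,-0.17],[-0.089,0,0]]]'
python3 - <<'E'
from go import *
s=log();q=s['q'];C,Rc=cupnow(*fk(q));print(q.round(2),s['wrist_force'],np.degrees(np.arccos(Rc.apply([0,0,1])[2])),C+Rc.apply([.053,0,.05])-COL)
cv2.imwrite('pics/w14.png',arm.camera('wrist'))
crop(arm.camera('top'),190,90,350,210,5,'t14.png')
E
```

```text
clock: 16.4
tool_pos: [0.6114, 0.126, 0.2686]
orientation: [0.504, 0.792, 0.291, 0.183]
wrist_force: [-0.6, -0.4, -2.4]
width: 0.15
clock: 16.98
tool_pos: [0.6001, 0.1393, 0.2701]
orientation: [0.557, 0.756, 0.278, 0.202]
wrist_force: [-0.4, 0.5, -2.4]
width: 0.148
[-0.62  0.51 -0.39  2.01  1.29  1.63 -0.98] [-0.43377318  0.52520157 -2.41877875] 95.8200202983781 [ 0.01914347 -0.02131351  0.01463084]
```

View pics/w14.png

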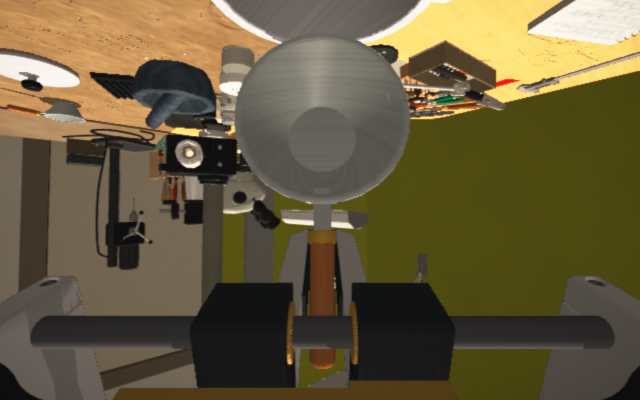

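View pics/t14.png

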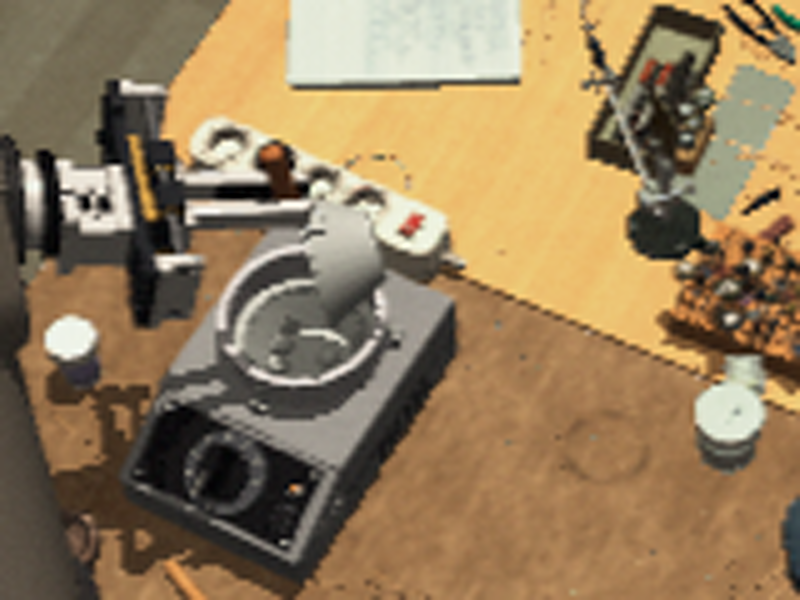

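```bash
python3 - <<'E'
from go import *
s=arm.state();q=s['q'];h=np.radians(130)
for td,cl in ((80,.03),(45,.03),(10,.04)):
    t=np.radians(td);l=lipseq(h,.028,[t],cl)[0]
    q=plan_to(q,*ct(cup_for_lip(l,h,t),h,t))
for c,hd,t in [((.60,.04,.2),125,0),((.56,.0,.2),110,0),((.51,-.04,.2),90,0),((.50,-.11,.14),60,0),((.5035,-.174,.06),33.9,0),((.5035,-.174,.0),33.9,0)]:
    q=plan_to(q,*ct(c,np.radians(hd),t))
E
```

```text
shift [-0.005  0.2    0.303] turn [ 0.176  0.    -0.002] |turn|deg 15.8 mm 36 -> p [0.622 0.112 0.28 ] q [-0.45  0.35 -0.42  1.96  1.15  1.39 -0.72] e 0.0
shift [-0.002  0.135  0.692] turn [0.389 0.003 0.   ] |turn|deg 35.0 mm 71 -> p [0.664 0.062 0.254] q [-0.04  0.32 -0.43  1.73  0.57  1.09 -0.  ] e 0.0
shift [-0.001  0.133  0.434] turn [0.389 0.003 0.   ] |turn|deg 35.0 mm 45 -> p [0.682 0.04  0.218] q [ 0.27  0.57 -0.51  1.42  0.07  1.33  0.51] e 0.0
shift [-0.693  0.187 -0.226] turn [0.111 0.018 0.053] |turn|deg 11.2 mm 75 -> p [ 0.645 -0.022  0.236] q [ 0.43  0.58 -0.51  1.41 -0.07  1.44  0.6 ] e 0.0
shift [-0.756  0.063 -0.03 ] turn [-0.001  0.066  0.153] |turn|deg 15.0 mm 76 -> p [ 0.587 -0.072  0.236] q [ 0.56  0.46 -0.47  1.59 -0.16  1.33  0.52] e 0.0
shift [-0.871  0.142 -0.064] turn [-0.001  0.088  0.204] |turn|deg 20.0 mm 88 -> p [ 0.511 -0.117  0.236] q [ 0.7   0.29 -0.41  1.82 -0.29  1.2   0.43] e 0.0
shift [-0.491  0.786  0.314] turn [-0.001  0.131  0.306] |turn|deg 30.0 mm 98 -> p [ 0.462 -0.177  0.176] q [ 0.81  0.22 -0.32  2.05 -0.43  0.92  0.25] e 0.0
shift [0.006 0.74  0.553] turn [-0.001  0.114  0.267] |turn|deg 26.1 mm 92 -> p [ 0.44  -0.218  0.096] q [ 0.84  0.25 -0.27  2.23 -0.58  0.58  0.09] e 0.0
shift [-0.002  0.236  0.552] turn [-0. -0. -0.] |turn|deg 0.0 mm 60 -> p [ 0.44  -0.218  0.036] q [ 0.87  0.37 -0.31  2.26 -0.64  0.44  0.19] e 0.0
```

```bash
H="python3 -m handwheel"
$H '[[[0,0.07,0.1],[0.045,0,0]],[[0,0.13,0.2],[0.1,0,0]],[[0,0.2,0.3],[0.176,0,0]]]'
$H '[[[0,0.02,0.12],[0.065,0,0]],[[0,0.045,0.23],[0.13,0,0]],[[0,0.07,0.35],[0.195,0,0]],[[0,0.09,0.46],[0.26,0,0]],[[0,0.11,0.58],[0.325,0,0]],[[0,0.135,0.69],[0.389,0,0]]]'
$H '[[[0,0.02,0.07],[0.065,0,0]],[[0,0.045,0.145],[0.13,0,0]],[[0,0.07,0.22],[0.195,0,0]],[[0,0.09,0.29],[0.26,0,0]],[[0,0.11,0.36],[0.325,0,0]],[[0,0.133,0.434],[0.389,0,0]]]'
python3 - <<'E'
from go import *
s=log();q=s['q']
S=arm.camera('scene');crop(S,190,150,330,280,5,'s15.png')
for c,hd,t in [((.60,.04,.2),125,0),((.56,.0,.2),110,0),((.51,-.04,.2),90,0),((.50,-.11,.14),60,0)]:
    q=plan_to(q,*ct(c,np.radians(hd),t))
E
```

```text
clock: 17.33
tool_pos: [0.6218, 0.1143, 0.2787]
orientation: [0.446, 0.826, 0.306, 0.161]
wrist_force: [-0.3, 0.4, -3.5]
width: 0.147
clock: 17.83
tool_pos: [0.6649, 0.0629, 0.2551]
orientation: [0.177, 0.922, 0.338, 0.064]
wrist_force: [0.7, -0.6, -2.5]
width: 0.147
clock: 18.33
tool_pos: [0.683, 0.0405, 0.2193]
orientation: [-0.109, 0.933, 0.341, -0.041]
wrist_force: [-0.1, 0.6, -2.2]
width: 0.145
shift [-0.698  0.189 -0.213] turn [0.109 0.02  0.05 ] |turn|deg 10.9 mm 75 -> p [ 0.645 -0.022  0.236] q [ 0.43  0.58 -0.51  1.41 -0.07  1.44  0.6 ] e 0.0
shift [-0.756  0.063 -0.03 ] turn [-0.001  0.066  0.153] |turn|deg 15.0 mm 76 -> p [ 0.587 -0.072  0.236] q [ 0.56  0.46 -0.47  1.59 -0.16  1.33  0.53] e 0.0
shift [-0.871  0.142 -0.064] turn [-0.001  0.088  0.204] |turn|deg 20.0 mm 88 -> p [ 0.511 -0.117  0.236] q [ 0.7   0.29 -0.41  1.82 -0.29  1.2   0.43] e 0.0
shift [-0.491  0.786  0.314] turn [-0.001  0.131  0.306] |turn|deg 30.0 mm 98 -> p [ 0.462 -0.177  0.176] q [ 0.81  0.22 -0.32  2.05 -0.43  0.92  0.25] e 0.0
```

View pics/s15.png

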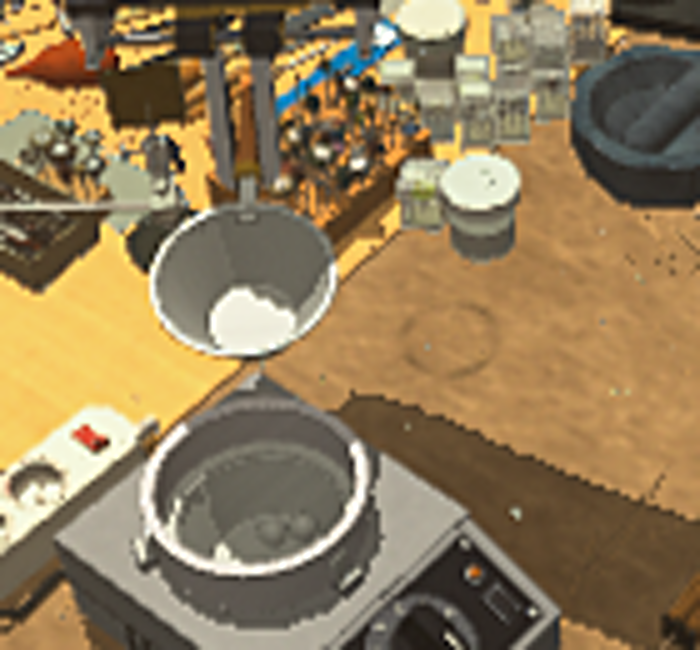

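Cup is empty (floor bright at (250,320)); balls show in the bowl near (285,525). Carry the cup back.

```bash
H="python3 -m handwheel"
$H '[[[-0.17,0.05,-0.05],[0.03,0,0.01]],[[-0.35,0.1,-0.11],[0.055,0.01,0.025]],[[-0.52,0.14,-0.16],[0.08,0.015,0.04]],[[-0.7,0.19,-0.21],[0.109,0.02,0.05]]]'
$H '[[[-0.19,0.015,-0.01],[0,0.016,0.04]],[[-0.38,0.03,-0.015],[0,0.033,0.08]],[[-0.57,0.045,-0.02],[0,0.05,0.115]],[[-0.756,0.063,-0.03],[0,0.066,0.153]]]'
$H '[[[-0.17,0.03,-0.01],[0,0.018,0.04]],[[-0.35,0.06,-0.025],[0,0.035,0.08]],[[-0.52,0.085,-0.04],[0,0.053,0.12]],[[-0.7,0.115,-0.05],[0,0.07,0.165]],[[-0.87,0.142,-0.064],[0,0.088,0.204]]]'
$H '[[[-0.08,0.13,0.05],[0,0.02,0.05]],[[-0.16,0.26,0.1],[0,0.045,0.1]],[[-0.25,0.39,0.16],[0,0.065,0.15]],[[-0.33,0.52,0.21],[0,0.09,0.2]],[[-0.41,0.65,0.26],[0,0.11,0.255]],[[-0.49,0.786,0.314],[0,0.131,0.306]]]'
python3 - <<'E'
from go import *
s=log();q=s['q']
C,Rc=cupnow(*fk(q));print(C,Rc.as_euler('ZYX',degrees=True))
q=plan_to(q,*ct((.5035,-.174,.05),HC,0))
E
```

```text
clock: 18.72
tool_pos: [0.6435, -0.0223, 0.235]
orientation: [-0.19, 0.934, 0.297, -0.06]
wrist_force: [-0.2, 0.5, -2.3]
width: 0.147
clock: 19.05
tool_pos: [0.5854, -0.0722, 0.2346]
orientation: [-0.196, 0.965, 0.172, -0.034]
wrist_force: [0.3, -0.6, -1.6]
width: 0.144
clock: 19.47
tool_pos: [0.5091, -0.1168, 0.2349]
orientation: [-0.199, 0.98, 0.002, 0.002]
wrist_force: [-0.3, 0.6, -2.0]
width: 0.149
clock: 19.97
tool_pos: [0.4611, -0.1772, 0.1748]
orientation: [-0.193, 0.947, -0.252, 0.054]
wrist_force: [0.3, 0.2, -1.4]
width: 0.144
[ 0.49898656 -0.11043821  0.13888167] [ 5.97579181e+01  4.88133887e-02 -1.08348498e-01]
shift [0.016 0.767 0.64 ] turn [-0.001  0.112  0.265] |turn|deg 25.9 mm 100 -> p [ 0.44  -0.218  0.086] q [ 0.84  0.27 -0.27  2.24 -0.59  0.56  0.1 ] e 0.0
```

```bash
H="python3 -m handwheel"
$H '[[[0,0.13,0.11],[0,0.02,0.045]],[[0,0.26,0.21],[0,0.04,0.09]],[[0.01,0.39,0.32],[0,0.055,0.135]],[[0.01,0.52,0.43],[0,0.075,0.18]],[[0.015,0.64,0.53],[0,0.095,0.22]],[[0.016,0.767,0.64],[0,0.112,0.265]],[[0.016,0.767,0.64],[0,0.112,0.265]]]'
python3 - <<'E'
from go import *
s=log();q=s['q']
C,Rc=cupnow(*fk(q));print(C,Rc.as_euler('ZYX',degrees=True))
S=arm.camera_info('scene');im=arm.camera('scene');x0,y0=295,180
big=cv2.resize(im[y0:y0+60,x0:x0+80],None,fx=9,fy=9,interpolation=cv2.INTER_NEAREST)
a=np.linspace(0,2*np.pi,72)
for r,z in ((.053,.05),(.027,0)):
    P=C+Rc.apply(np.c_[r*np.cos(a),r*np.sin(a),z+0*a]); cv2.polylines(big,[((proj(S,P)+[-.6,.5]-[x0,y0])*9).astype(int).reshape(-1,1,2)],True,(0,0,255),1)
cv2.imwrite('pics/s16.png',big)
q=plan_to(q,*ct((.5035,-.174,.006),HC,0))
q=plan_to(q,*ct((.5035,-.174,-.001),HC,0))
E
```

```text
clock: 20.55
tool_pos: [0.439, -0.2165, 0.0839]
orientation: [-0.178, 0.866, -0.458, 0.094]
wrist_force: [-1.8, 1.0, -2.2]
width: 0.146
[ 0.50204477 -0.17279266  0.04801707] [3.38858031e+01 3.91506607e-03 2.48916234e-01]
shift [0.017 0.161 0.388] turn [ 0.     0.002 -0.001] |turn|deg 0.2 mm 42 -> p [ 0.44  -0.218  0.042] q [ 0.87  0.36 -0.31  2.26 -0.64  0.46  0.18] e 0.0
shift [-0.     0.028  0.064] turn [-0. -0.  0.] |turn|deg 0.0 mm 7 -> p [ 0.44  -0.218  0.035] q [ 0.87  0.37 -0.31  2.26 -0.65  0.44  0.19] e 0.0
```

View pics/s16.png

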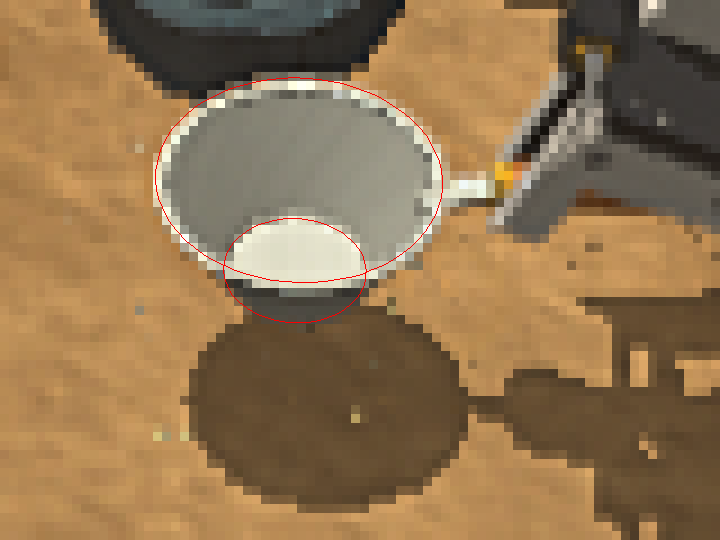

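```bash
H="python3 -m handwheel"
$H '[[[0.005,0.04,0.1],[0,0,0]],[[0.01,0.08,0.2],[0,0,0]],[[0.015,0.12,0.29],[0,0,0]],[[0.017,0.15,0.36],[0,0,0]],[[0.017,0.161,0.388],[0,0,0]],[[0.017,0.161,0.388],[0,0,0]]]'
$H '[[[0,0.01,0.02],[0,0,0]],[[0,0.02,0.04],[0,0,0]],[[0,0.026,0.055],[0,0,0]],[[0,0.026,0.055],[0,0,0]]]'
```

```text
clock: 21.1
tool_pos: [0.4426, -0.217, 0.0427]
orientation: [-0.179, 0.867, -0.455, 0.094]
wrist_force: [-0.1, 0.9, -2.7]
width: 0.145
clock: 21.43
tool_pos: [0.4427, -0.2175, 0.0375]
orientation: [-0.178, 0.867, -0.455, 0.095]
wrist_force: [-0.4, 0.6, -3.0]
width: 0.145
```

```bash
H="python3 -m handwheel"
$H '[[[0,0.005,0.012],[0,0,0]],[[0,0.01,0.024],[0,0,0]],[[0,0.01,0.024],[0,0,0]]]'
python3 - <<'E'
from go import *
s=log();print(s['wrist_force'],s['moment'],s['tool_pos'])
crop(arm.camera('scene'),295,175,375,240,9,'s17.png')
E
```

```text
clock: 21.68
tool_pos: [0.4428, -0.2179, 0.0352]
orientation: [-0.178, 0.867, -0.456, 0.095]
wrist_force: [-4.5, -0.5, 8.0]
width: 0.153
[-4.53986536 -0.52285456  7.9795433 ] [0.07240987 0.35003463 0.18656509] [ 0.44283888 -0.21792108  0.0352463 ]
```

View pics/s17.png

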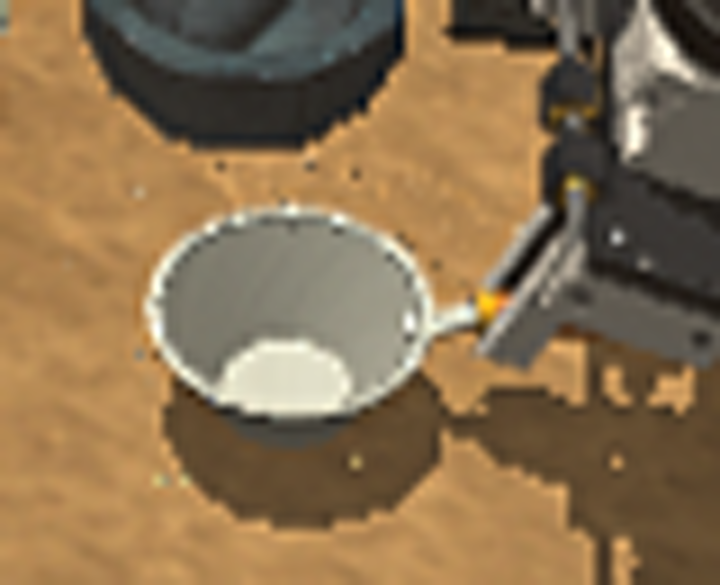

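```bash
H="python3 -m handwheel"
$H '[[[0,0,0],[0,0,0]],[[0,0,0],[0,0,0]],[[0,0,0],[0,0,0]],[[0,0,0],[0,0,0]]]' 0
$H '[[[0,0,-0.15],[0,0,0]],[[0,0,-0.4],[0,0,0]],[[0,0,-0.7],[0,0,0]],[[0,0,-1],[0,0,0]]]'
$H '[[[0,-0.2,-0.3],[0,0,0]],[[0,-0.4,-0.6],[0,0,0]],[[0,-0.6,-0.9],[0,0,0]]]'
python3 - <<'E'
from go import *
s=log();print(s['q'].round(2),s['wrist_force'],s['tool_pos'])
i=arm.camera('scene');cv2.imwrite('pics/s18.png',i);crop(i,195,200,375,320,4.4,'s18c.png')
i=arm.camera('top');crop(i,180,100,380,250,4,'t18.png');cv2.imwrite('pics/w18.png',arm.camera('wrist'))
E
```

```text
clock: 22.07
tool_pos: [0.4429, -0.2175, 0.0351]
orientation: [-0.178, 0.867, -0.455, 0.095]
wrist_force: [0.4, -0.2, 0.2]
width: 0.393
clock: 22.4
tool_pos: [0.4093, -0.2395, 0.1276]
orientation: [-0.179, 0.867, -0.455, 0.094]
wrist_force: [0.5, -0.0, 0.4]
width: 0.496
clock: 22.65
tool_pos: [0.4256, -0.2284, 0.2351]
orientation: [-0.178, 0.867, -0.456, 0.095]
wrist_force: [0.2, 0.2, 0.1]
width: 0.497
[ 0.87  0.04 -0.23  2.1  -0.48  0.92 -0.05] [0.17997954 0.15021818 0.1104293 ] [ 0.42564668 -0.22841345  0.2350509 ]
```

View pics/s18c.png

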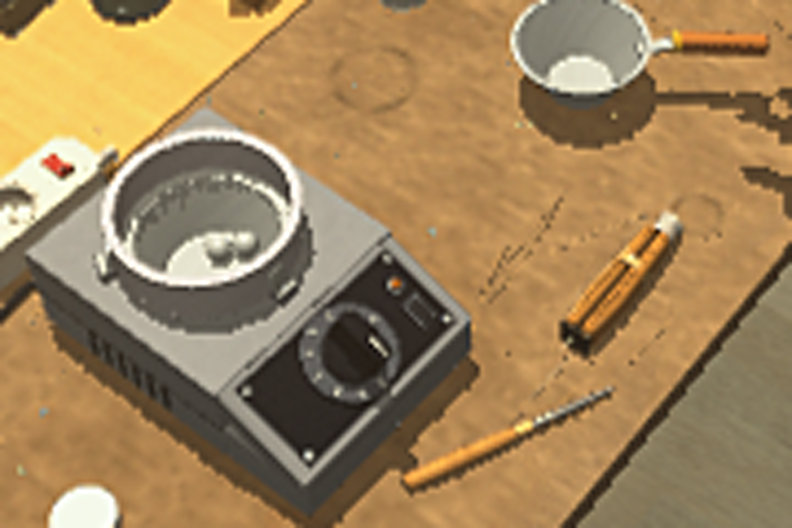

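View pics/t18.png

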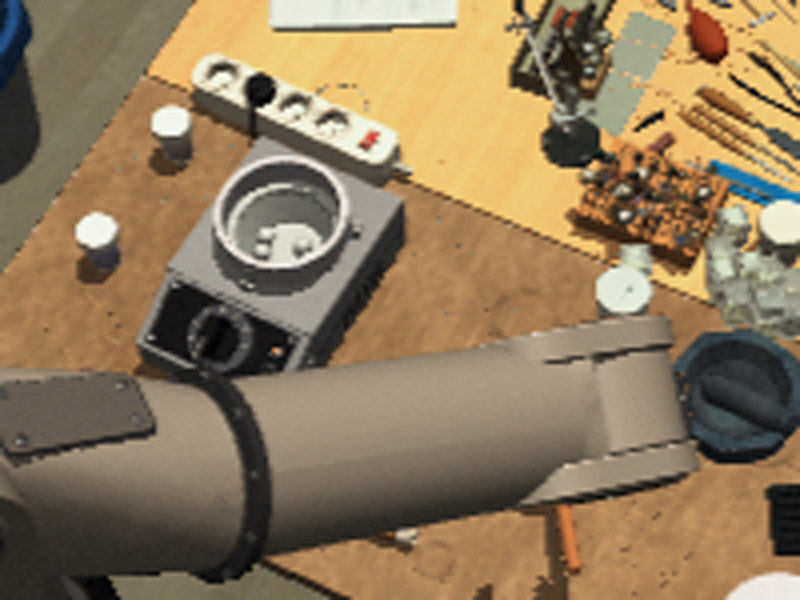

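View pics/w18.png

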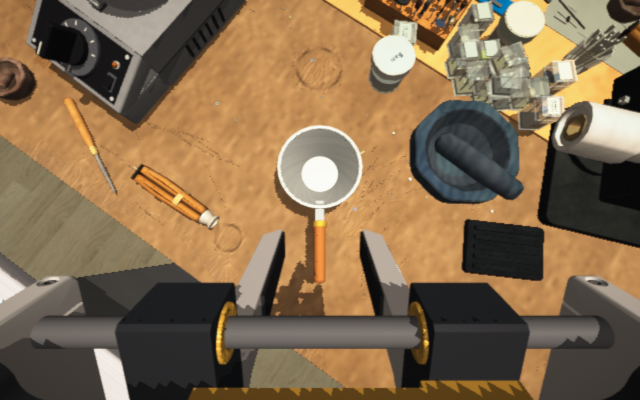

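```bash
python3 - <<'E'
from go import *
S=cv2.imread('pics/s18.png');t=arm.camera('top')
a=cv2.resize(S[225:270,212:268],None,fx=7,fy=7,interpolation=cv2.INTER_CUBIC);b=cv2.resize(t[135:180,228:273],None,fx=8.75/1.25,fy=7,interpolation=cv2.INTER_CUBIC)
k=cv2.resize(S[262:297,258:293],None,fx=9,fy=9,interpolation=cv2.INTER_CUBIC)[:315]
cv2.imwrite('pics/z19.png',np.hstack([a,b])); cv2.imwrite('pics/k19.png',k)
si=arm.camera_info('scene')
print('mark pred off',(proj(si,[Mo+RM.apply(P0-.04*ex+.044*ez),Mo+RM.apply(P0-.056*ex+.044*ez)])+[-.6,.5]-[258,262])*9)
E
```

```text
mark pred off [[175.32372001 130.49410921]
 [210.58627825 167.54403329]]
```

View pics/z19.png

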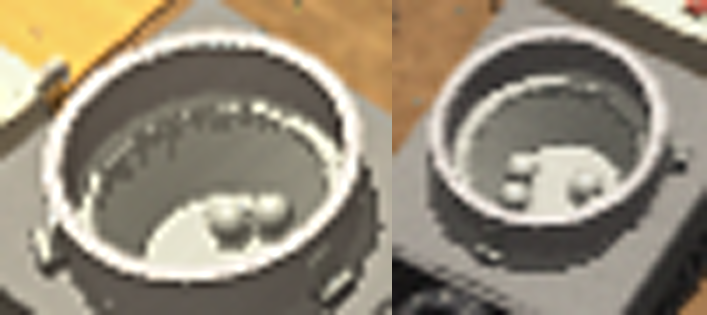

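View pics/k19.png

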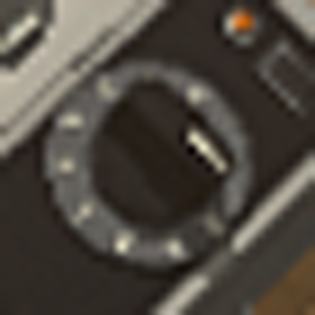

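```bash
python3 - <<'E'
from go import *
S=arm.camera_info('scene');T=arm.camera_info('top')
for u in [(230,217),(270,209)]: print('s',(onz(S,u[0]/7+212+.6,u[1]/7+225-.5,.059)-COL).round(3))
for u in [(520,165),(515,190),(583,185)]: print('t',(onz(T,(u[0]-392)/7+228-.5,u[1]/7+135-.5,.059)-COL).round(3))
s=arm.state();q=s['q']
p,Rt=fk(q)
# viewpoint: tool down, camera over bowl
W=arm.camera_info('wrist');o=-np.array(W['view'])[:3,:3].T@np.array(W['view'])[:3,3]
print('cam in tool',Rt.inv().apply(o-p),'view dir tool',Rt.inv().apply(np.array(W['view'])[2,:3]))
for w in [(.45,-.13,.30),(.46,-.03,.34),(.48,.06,.36)]: q=plan_to(q,np.array(w),Rt)
print(p)
E
```

```text
s [ 0.007 -0.015 -0.066]
s [-0.004 -0.029 -0.066]
t [ 0.003  0.028 -0.066]
t [-0.013  0.023 -0.066]
t [ 0.007 -0.011 -0.066]
cam in tool [-0.00177677 -0.07986402 -0.17892702] view dir tool [-5.89641011e-04  2.72249512e-01  9.62226509e-01]
shift [-0.676 -0.956 -0.31 ] turn [0. 0. 0.] |turn|deg 0.0 mm 121 -> p [ 0.45 -0.13  0.3 ] q [ 0.78 -0.1  -0.34  2.09 -0.46  0.98 -0.3 ] e 0.0
shift [-0.765 -0.756 -0.113] turn [ 0. -0. -0.] |turn|deg 0.0 mm 108 -> p [ 0.46 -0.03  0.34] q [ 0.71 -0.2  -0.47  2.07 -0.46  1.01 -0.54] e 0.0
shift [-0.627 -0.7    0.082] turn [-0. -0. -0.] |turn|deg 0.0 mm 94 -> p [0.48 0.06 0.36] q [ 0.66 -0.22 -0.63  2.03 -0.43  0.99 -0.76] e 0.0
[ 0.42631602 -0.22868585  0.23395187]
```

```bash
python3 -c "
from plant import arm
print(arm.state()['clock'],arm.job_done())"
```

```text
the job is handed in; nothing more can be done
22.85 None
```

The mill is switched off, all four balls are in its bowl, and the empty cup stands upright on the bench where it started. I handed the job in at 22.9 s of the 58 s allowed.

**Knob:** I turned it anticlockwise until the wrist felt the stop (0.68 N m). In the last picture the white mark points straight down the panel.

**Pour:** I took the larger cup by its handle and tipped it to about 96°. By the arm's readings, the lip was about 28 mm short of the bowl's axis, inside the collar's mouth, and about 15 mm above its rim. No knock showed in the wrist force readings.

**Last checks:**
- **Cup:** both the scene and wrist cameras show it upright and empty.
- **Balls:** no single picture showed all four. Two views together gave four separate positions on the bowl floor: two seen by the scene camera, three by the top camera, one of them common to both.
- **Surroundings:** nothing else in view had moved, though I compared the other items only by eye.

**Disagreements and odd readings:**
- While I carried the cup full, the scene camera put its droop in the grip at about 4° and the wrist camera at 1 to 2°. I allowed for 3°, and later overlays fitted to within about a pixel.
- Gripping the knob gave about 20 N along its axis, well under the limits.

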